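# Pin the operating rod's yoke to the switch crank

### The arm

A 6-joint arm with a two-finger parallel gripper is mounted at the origin on the work surface. World frame = base frame: x ahead of the robot, y to its left, z up, the work surface at z = 0. Lengths are in m, angles in rad, forces in N, time in s.
With the tool pointing down it reaches from about 0.25 to 0.725 m from the base axis. Payload 4 kg.
Tool frame: the origin (TCP) lies on the centre line of the jaws, within the pads' length; the fingertips stand ahead of it and the grasp point (between the pads) lies 11 mm behind it (bot.tip_extent is the z of the fingertips in the tool frame, in m); z points along the fingers, y is the direction in which the jaws open and shut (so a half turn about z gives the same grasp; the last joint's range is limited). The gripper opens to 85 mm and grips with 20 to 120 N. Pads are 22 mm wide; open, the fingers measure 114 mm over their backs; the gripper's body (76 mm by 85 mm) begins 54 mm behind the grasp point. The pads swing forward as they close: fully open they stand 13 mm farther back than shut.
Start: joints at [-1.342, 0.241, 0.005, 1.335, 0, 1.571], TCP at [0.113, -0.487, 0.239] pointing down, gripper open.
Joint ranges: [-2.72, 2.72], [-1.05, 1.87], [-1.09, 1.28], [-1.99, 2.15], [-1.42, 1.44], [-3.14, 3.14]. Speed limits (rad/s): [2.79, 2.79, 3.14, 3.14, 3.14, 3.14].

### API

Orientations are given as a unit quaternion [x, y, z, w].
In Python, from workcell import bot gives the robot as it stands.
- The arm moves only by the shell command python3 -m jog 'ROWS'. ROWS is JSON, a list that holds one entry, the list of rows, each a list of 7 numbers: the shift along the world's x, y, z in m, then the turn, a rotation vector about the world's x, y, z in degrees, then the closure in counts, from 0 (fully open) to 255 (shut). In form: [[[tx, ty, tz, ax, ay, az, fingers], ...]]. A call has 1 to 10 rows; each row is the pose to reach, as a shift and turn from the pose commanded when the call began; what a row does not reach only later rows make up. A row lasts 1/12 s, in which the tool goes at most 41.7 mm and 7.16 degrees, less where a joint would pass 70% of its speed; a pose out of reach is approached as far as the arm can. A call with a gripper value outside its range is refused whole. The fingers move at their own pace and stop on an object; the grip force is fixed at half the most. Time passes only in rows, so rows that repeat a pose let the fingers close. It gives the time, the measured TCP pose, the force and the opening at its end, in the units of the state.
- bot.get_obs(): the state, without advancing time (a new reading comes with each control period).
- bot.camera(name): name is "scene" or "top" or "wrist"; returns the picture (480x640x3 uint8, blue, green, red); there is no depth.
- bot.camera_model(name): a dict with "K" (3x3 intrinsics, pixels), "k1" (the pictures are not rectified: a ray, as slopes to the right and down, at radius r is drawn at 1 + k1 r^2 times it, then the intrinsics apply), "T" (4x4, takes a point from camera to world coordinates). Camera axes: x right, y down, z forward; pixel columns grow to the right and rows downward; lengths in m; the calibration is good to about 2 mm. A picture is of the moment at which its call begins: read the wrist's pose just before it. camera_model takes no time and is no camera call; for the wrist camera it gives the pose at the moment of the call.
- bot.job_done(): hands the job in, once; it reports no verdict.
The state is a dict: "clock": time; "joint_pos": joint angles; "joint_vel": joint speeds; "tau": joint torques, N m; "eef_pos": TCP position; "tool_rot": TCP orientation; "ft_force": force on the tool from outside, world axes, zero at the start; "ft_torque": the same for the moment, N m; "grip_width": finger opening in m.
Only numpy, scipy, OpenCV 4.12 (cv2) and the standard library are available. Lean on these libraries where they do the work, as an engineer would, in place of code of your own. Each camera call takes 0.05 s, during which the arm holds its last target. There are 200 camera calls.

### The job

Couple the operating rod to the switch mechanism: lay the rod in its open guide and slide its yoke over the end of the crank, then put the square-headed pin down through both ears of the yoke and the crank between them until its head is fully home on the yoke. The crank has some free play, so find its hole by feel and ease the pin through gently without forcing it; leave the other two bolts in the timber block.

Things in the scene. Friction and masses are not known exactly. Their poses are not given: they have to be found in the camera images.
- switch: Switch operating mechanism, fixed: 380 x 210 mm base plate 10 mm thick, grey gear housing (82 mm tall) with vertical shaft, flat steel crank on the shaft, U saddle on a foot that guides the rod. Origin on the table, straight below point crank_mid; z up; x is the line of the rod (the yoke slides on towards +x); the shaft is at x = 0, y = -85 mm, its 52 mm hub 124 mm above the table.
- crank_mid (a point): Fixed point at half the crank's thickness (110 mm above the table) where its pin hole is when the crank stands mid-way in its free play; axes of the switch. Crank: bar 44 mm wide along x, 12 mm thick, from the shaft to a square end at y = +22 mm here; vertical through hole 17.5 mm in diameter, 22 mm from that end. Its top is 116 mm above the table.
- shaft (a point): Top of the crank's hub on the shaft's axis (x = 0, y = -85 mm of the switch, 124 mm above the table). The crank has free play of up to 0.13 rad either way about this axis; where it stands in it is not measured, so its hole lies anywhere within 11 mm of crank_mid along the switch's x (under 1 mm along y). The shaft is stiff: the hole shifts only under some 10 N.
- guide (a point): Middle of the floor of the open U saddle: x = -250 mm, y = 0 in the switch's frame, 98.5 mm above the table; axes of the switch. The saddle is 16 mm long (x), 24 mm wide between its cheeks (y); the cheeks rise 28 mm above this floor. The 20 mm rod lies on this floor between the cheeks, along x.
- rod_hole (a point): Centre of the pin holes of the loose rod's yoke, half-way between its two ears. +x out of the yoke's open mouth, along the rod; z up, along the holes. Ears 36 mm wide, 9 mm thick, 15 mm gap (z = -7.5 to 7.5), top face z = +16.5, both holes 17.5 mm in diameter; ear ends at x = +18, bottom of the slot x = -40. Starts 56.5 mm above the table, level.
- rod: The rod with its yoke; origin and axes as rod_hole, 0.45 to 0.7 kg. Behind the ears (mm): block to x = -58, 26 mm round boss and lock nut to -101, then a grey rod 20 mm in diameter to x = -310. It starts level on two battens of a plywood cradle. Coupled and let go it is level too: upper ear lying on the crank, rod on the saddle's floor, origin 108.5 mm above the table.
- rod_grip (a point): Point on the rod's axis 120 mm behind rod_hole (x = -120 mm), on the bare 20 mm rod near its centre of mass: a place to grip it across. Axes as rod_hole. At the start there is 46 mm free below this point.
- rod_tail (a point): Point on the rod's axis 300 mm behind rod_hole, 10 mm from its plain end. Axes as rod_hole.
- pin_head (a point): Centre of the head of the square-headed steel pin: head 24 x 24 mm (sides along its x and y), 11 mm high. z up along the pin. Starts upright in one of the three holes, 60 mm apart, of a timber block 190 x 62 x 55 mm, head resting on the block's top, this point 60.5 mm above the table.
- pin: The same pin, 0.11 kg; origin at the centre of its tip, 51.5 mm below pin_head, same axes. Shank round, 16 mm in diameter, 46 mm long below the head, tapering to 13.4 mm in diameter over the last 2 mm.
- hexbolt_head (a point): Centre of the head of a hexagon-headed bolt (25 mm across, 9 mm high) standing in the same timber block. Leave it there.
- roundpin_head (a point): Centre of the head of a round-headed pin (24 mm across, 9 mm high) standing in the same timber block. Leave it there.

How it is judged:
On the way, in this order (a step that is already met when the one before it is completed fails the run):
1. the rod lies in its guide and the yoke straddles the crank (x of rod_hole in the frame of switch between -0.016 and 0.016 m and y of rod_hole in the frame of switch between -0.007 and 0.007 m and z of rod_hole in the frame of switch between 0.1035 and 0.1125 m and y of rod_tail in the frame of switch between -0.009 and 0.009 m and z of rod_tail in the frame of switch between 0.1035 and 0.1125 m), for 0.2 s.
2. the pin has passed down through the upper ear into the crank, upright (x of rod_hole in the frame of switch between -0.016 and 0.016 m and y of rod_hole in the frame of switch between -0.007 and 0.007 m and z of rod_hole in the frame of switch between 0.1035 and 0.1125 m and x of pin_head in the frame of rod_hole between -0.003 and 0.003 m and y of pin_head in the frame of rod_hole between -0.003 and 0.003 m and angle between the z axis of pin_head and the z axis of rod_hole, either way round below 0.08 rad and z of pin_head in the frame of rod_hole below 0.048 m), for 0.05 s.
At the end, for the whole second after the job is handed in: The yoke straddles the crank with the rod level in its guide saddle, and the pin goes down through upper ear, crank and lower ear, upright in the holes (within 3 mm and 0.08 rad), its head down on the upper ear (within 2.5 mm), everything at rest (all of step 1 and x of pin_head in the frame of rod_hole between -0.003 and 0.003 m and y of pin_head in the frame of rod_hole between -0.003 and 0.003 m and angle between the z axis of pin_head and the z axis of rod_hole, either way round below 0.08 rad and z of pin_head in the frame of rod_hole between 0.018 and 0.0245 m and linear speed of each of pin, rod below 0.02 m/s); the robot touches nothing.
It fails at once if the pin is forced: it presses harder than 45 N on the crank or anything else of the mechanism (contact force between pin and switch above 45 N).
It fails at once if the pin is forced: it presses harder than 45 N on the yoke (contact force between pin and rod above 45 N).
It fails at once if one of the other two bolts is pulled from its place in the block (distance of any of hexbolt_head, roundpin_head from where it was at the start of the episode above 0.02 m).
It also fails if it takes over 72 s, if anything falls off the work surface, if the arm or the gripper's body presses on something with over 40 N, if the wrist force passes 120 N, or if a joint passes its speed limit or range.

## Working session

There is one attempt and no reset: what is moved stays moved. The work goes in short steps, Python scripts to look and compute and a shell command to move; the robot and the scene stay as the last step left them, time stands still between calls to the robot, and variables do not carry over. Pictures are saved under pics/ and viewed, about 8 in all and at most 12, crops included, and the job is handed in when it is done.

```bash
mkdir -p pics; ls; cat > h.py <<'E'
import numpy as np, cv2
from workcell import bot
def model(n):
    m=bot.camera_model(n); return np.array(m["K"]),m["k1"],np.array(m["T"])
def ray(m,u,v):
    K,k1,T=m
    K3=K; D=np.array([k1,0,0,0,0],float)
    p=cv2.undistortPoints(np.array([[[u,v]]],float),K3,D)[0,0]
    d=T[:3,:3]@np.array([p[0],p[1],1.]); return T[:3,3],d
def onz(m,u,v,z):
    o,d=ray(m,u,v); return o+d*(z-o[2])/d[2]
def proj(m,P):
    K,k1,T=m
    c=np.linalg.inv(T)@np.append(P,1); 
    return cv2.projectPoints(c[:3].reshape(1,1,3),np.zeros(3),np.zeros(3),K,np.array([k1,0,0,0,0],float))[0][0,0]
def two(ma,a,mb,b):
    (o1,d1),(o2,d2)=ray(ma,*a),ray(mb,*b)
    A=np.stack([d1,-d2],1); s=np.linalg.lstsq(A,o2-o1,rcond=None)[0]
    p,q=o1+s[0]*d1,o2+s[1]*d2; return (p+q)/2,np.linalg.norm(p-q)
E
python3 - <<'E'
from h import *
for n in("top","scene"):
    cv2.imwrite(f"pics/{n}0.png",bot.camera(n)); m=model(n); print(n,m[0].round(1).tolist(),m[1],m[2].round(3).tolist())
o=bot.get_obs(); print(o, bot.tip_extent)
E
```

```text
pics
top [[506.9, 0.0, 317.2], [0.0, 506.9, 236.9], [0.0, 0.0, 1.0]] 0.02017418336628598 [[-0.014, -0.986, 0.166, 0.277], [-1.0, 0.016, 0.01, -0.006], [-0.013, -0.166, -0.986, 1.26], [0.0, 0.0, 0.0, 1.0]]
scene [[601.3, 0.0, 320.9], [0.0, 601.3, 241.6], [0.0, 0.0, 1.0]] -0.05156476314597671 [[-0.535, 0.628, -0.565, 1.233], [0.845, 0.406, -0.348, 0.457], [0.01, -0.664, -0.748, 1.072], [0.0, 0.0, 0.0, 1.0]]
{'clock': 0.1, 'joint_pos': array([-1.34199587e+00,  2.41336484e-01,  3.85529245e-03,  1.33523278e+00,
        1.03448291e-05,  1.57079004e+00]), 'joint_vel': array([ 0.00091767, -0.00061136,  0.00312909, -0.0002509 , -0.00065892,
        0.00038154]), 'tau': array([ 2.07460333e-03, -3.73137617e+01,  2.53010559e+01,  1.08352932e-02,
        2.19903786e-04,  5.80766901e-07]), 'eef_pos': array([ 0.11327943, -0.48641817,  0.23850117]), 'tool_rot': array([ 9.93462612e-01,  1.14153927e-01, -1.04308587e-04, -9.53143895e-04]), 'ft_force': array([-0.31073745, -0.4572769 ,  0.06242565]), 'ft_torque': array([0.0796723 , 0.0250731 , 0.00617504]), 'grip_width': 0.08562108971302525} 0.008
```

View pics/top0.png

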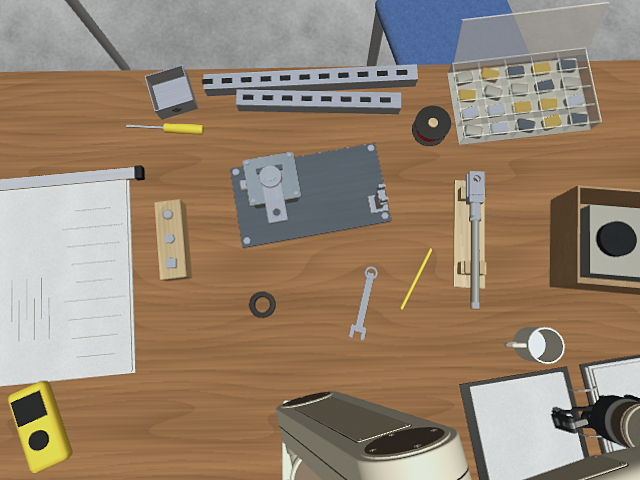

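View pics/scene0.png

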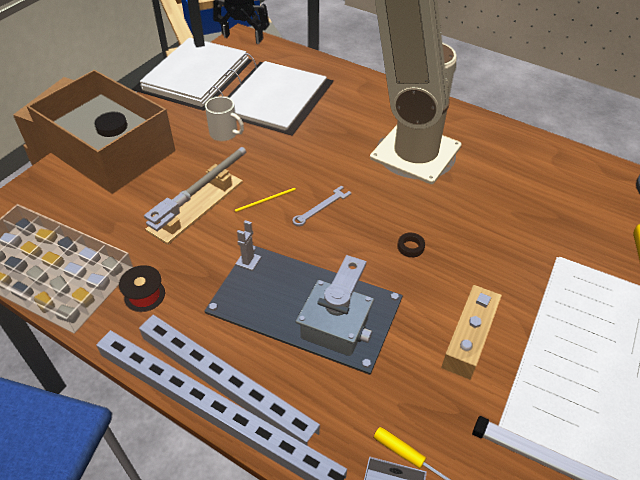

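The top view shows the switch (shaft hub at about (271,177), crank end (275,220), saddle (378,200)), the rod with its yoke at (477,182) and tail at (476,305), and the block with the square pin lowest at (171,263). The scene view agrees. I'll take first estimates from these.

```bash
python3 - <<'E'
from h import *
t,s=model("top"),model("scene")
im=cv2.imread("pics/top0.png"); sc=cv2.imread("pics/scene0.png")
a=cv2.resize(im[135:255,225:400],None,fx=3,fy=3,interpolation=cv2.INTER_CUBIC)
b=cv2.resize(im[160:320,445:500],None,fx=3,fy=3,interpolation=cv2.INTER_CUBIC)
c=cv2.resize(im[195:285,150:195],None,fx=3,fy=3,interpolation=cv2.INTER_CUBIC)
M=np.zeros((600,800,3),np.uint8)
M[:360,:525]=a; M[:480,530:695]=b; M[365:600,0:135]=c[:235]
d=cv2.resize(sc[210:360,200:410],None,fx=1.8,fy=1.55); M[365:365+min(d.shape[0],235),140:140+d.shape[1]]=d[:235]
cv2.imwrite("pics/mos.png",M)
print("shaft",onz(t,271,177,.124),"saddle",onz(t,378,200,.11),"yoke hole",onz(t,478,182,.073),"tail",onz(t,476,305,.057),"pin",onz(t,171.5,263,.066))
print("plate bolts",[onz(t,*p,.013)[:2].round(3).tolist() for p in((235,172),(371,148),(388,219),(247,241))])
w=model("wrist"); print(w[0],w[1],w[2].round(3)); 
from scipy.spatial.transform import Rotation as R
o=bot.get_obs(); Tt=np.eye(4);Tt[:3,:3]=R.from_quat(o["tool_rot"]).as_matrix();Tt[:3,3]=o["eef_pos"]; print((np.linalg.inv(Tt)@w[2]).round(3))
E
```

```text
shaft [0.61089666 0.11127939 0.124     ] saddle [ 0.555217   -0.13645462  0.11      ] yoke hole [ 0.60427784 -0.38192866  0.073     ] tail [ 0.31180939 -0.36255149  0.057     ] pin [0.42073113 0.35337201 0.066     ]
plate bolts [[0.658, 0.215], [0.716, -0.134], [0.529, -0.171], [0.479, 0.183]]
[[370.89605288   0.         317.55296353]
 [  0.         370.89605288 240.66697553]
 [  0.           0.           1.        ]] -0.008910067776344946 [[ 0.228 -0.931 -0.285  0.185]
 [-0.974 -0.218 -0.064 -0.47 ]
 [-0.002  0.293 -0.956  0.373]
 [ 0.     0.     0.     1.   ]]
[[ 0.001 -0.956 -0.293  0.074]
 [ 1.     0.001 -0.    -0.   ]
 [ 0.001 -0.293  0.956 -0.135]
 [ 0.     0.     0.     1.   ]]
```

View pics/mos.png

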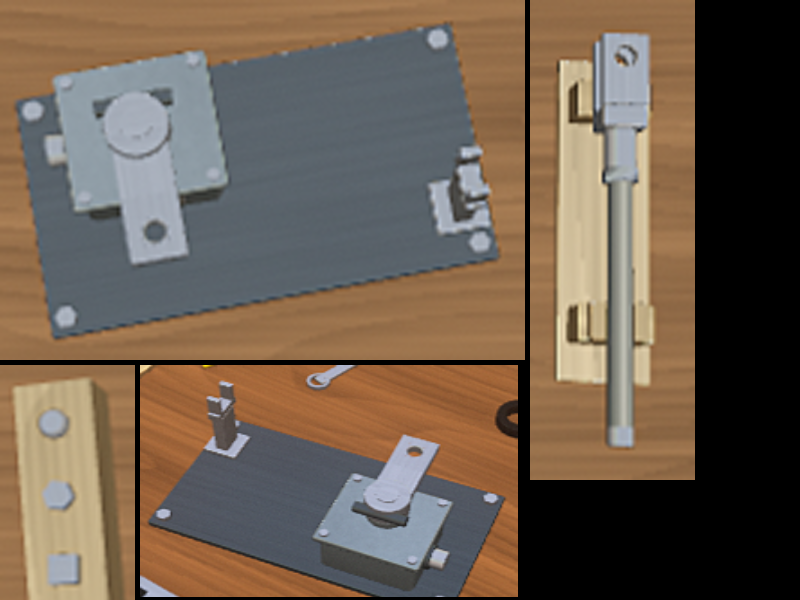

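```bash
python3 - <<'E'
from h import *
t=model("top")
h=onz(t,476.7,179,.073);e=onz(t,475,307.5,.0565)
print("hole",h,"end",e,"len",np.linalg.norm((h-e)[:2]),"yaw",np.degrees(np.arctan2(*(h-e)[1::-1])))
print("shaft",onz(t,270.7,176,.124),"crankhole",onz(t,276.7,212.3,.116),"cheeks",onz(t,381.7,186,.1265),onz(t,384.3,198.3,.1265))
E
python3 -m jog '[[[0.037,0.011,0,0,0,-3,0],[0.075,0.022,0,0,0,-7,0],[0.112,0.034,0,0,0,-12,0],[0.15,0.045,0,0,0,-17,0],[0.187,0.056,0,0,0,-17,0],[0.225,0.067,0,0,0,-17,0],[0.262,0.079,0,0,0,-17,0],[0.30,0.09,-0.01,0,0,-17,0],[0.337,0.101,-0.025,0,0,-17,0],[0.373,0.112,-0.04,0,0,-17,0]]]'
python3 -m jog '[[[0,0,0,0,0,0,0],[0,0,0,0,0,0,0]]]'
cat > snap.py <<'E'
import sys; from h import *; import json
m=model("wrist"); im=bot.camera("wrist"); n=sys.argv[1]
cv2.imwrite(f"pics/{n}.png",im); np.savez(f"pics/{n}.npz",K=m[0],k1=m[1],T=m[2])
o=bot.get_obs(); print("t",round(o["clock"],2),"tcp",o["eef_pos"].round(4),"q",o["tool_rot"].round(4),"F",o["ft_force"].round(1),"w",round(o["grip_width"],4))
E
cat >> h.py <<'E'
def load(n):
    z=np.load(f"pics/{n}.npz"); return cv2.imread(f"pics/{n}.png"),(z["K"],float(z["k1"]),z["T"])
E
python3 snap.py w1
```

```text
hole [ 0.61178379 -0.37931103  0.073     ] end [ 0.3060643  -0.35998741  0.0565    ] len 0.306329576195725 yaw -3.6166846202881113
shaft [0.61331058 0.111978   0.124     ] crankhole [0.52865244 0.09886379 0.116     ] cheeks [ 0.5841445  -0.14419277  0.1265    ] [ 0.55496741 -0.14912882  0.1265    ]
clock: 0.93
eef_pos: [0.4884, -0.3741, 0.1988]
tool_rot: [0.999, -0.034, 0.0, 0.0]
ft_force: [0.1, -0.6, 0.2]
grip_width: 0.0858
clock: 1.1
eef_pos: [0.4872, -0.373, 0.1965]
tool_rot: [0.999, -0.032, -0.002, -0.001]
ft_force: [0.0, -0.3, -0.4]
grip_width: 0.0856
t 1.15 tcp [ 0.4863 -0.374   0.1978] q [ 9.995e-01 -3.310e-02 -1.500e-03 -7.000e-04] F [ 0.  -0.1 -0.6] w 0.0854
```

View pics/w1.png

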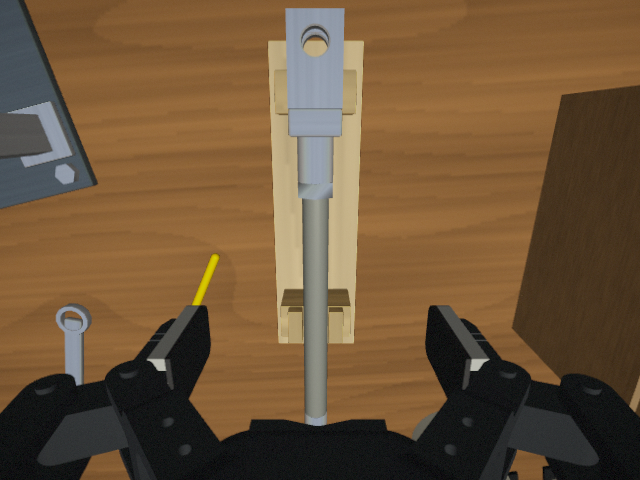

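The wrist view shows the rod running straight up the middle of the picture (u≈315), with the yoke's hole at (315,38). The fingers are open on either side, with clear space around the grip point.

```bash
python3 - <<'E'
from h import *
im,m=load("w1")
hsv=cv2.cvtColor(im,cv2.COLOR_BGR2HSV)
# rod edges: low-saturation columns between u 280..350
L=[]
for v in (210,240,330,360,390,410):
    row=hsv[v,270:360,1]; g=np.where(row<70)[0]+270; L.append((v,g.min(),g.max()))
print(L)
pts=[onz(m,(a+b)/2,v,.0565) for v,a,b in L]
for p in pts: print(p[:2].round(4))
for v in (38,40): print("hole",onz(m,315,v,.073))
for v in (8,): print("earend",onz(m,315,v,.073))
print("block edge",onz(m,315,135,.0565))
P=np.array(pts)[:,:2]; f=np.polyfit(P[:,0],P[:,1],1); print("yaw",np.degrees(np.arctan(f[0])),"y at .49",np.polyval(f,.49))
print("tcp proj", proj(m,np.array([.4868,-.374,.1975-.0])))
E
```

```text
[(210, np.int64(302), np.int64(328)), (240, np.int64(303), np.int64(328)), (330, np.int64(304), np.int64(326)), (360, np.int64(304), np.int64(326)), (390, np.int64(305), np.int64(326)), (410, np.int64(305), np.int64(326))]
[ 0.5007 -0.3714]
[ 0.477  -0.3703]
[ 0.3982 -0.3647]
[ 0.369  -0.3628]
[ 0.3379 -0.3612]
[ 0.3162 -0.3598]
hole [ 0.61383992 -0.37900363  0.073     ]
hole [ 0.61271739 -0.37893026  0.073     ]
earend [ 0.6303188  -0.38008055  0.073     ]
block edge [ 0.55520189 -0.37500955  0.0565    ]
yaw -3.6720445798704473 y at .49 -0.3708448246297846
tcp proj [320.17020759 319.3659447 ]
```

```bash
python3 -m jog '[[[0.007,0.0035,-0.035,0,0,0.2,0],[0.007,0.0035,-0.07,0,0,0.2,0],[0.007,0.0035,-0.1,0,0,0.2,0],[0.007,0.0035,-0.13,0,0,0.2,0],[0.007,0.0035,-0.1535,0,0,0.2,0],[0.007,0.0035,-0.1535,0,0,0.2,255],[0.007,0.0035,-0.1535,0,0,0.2,255],[0.007,0.0035,-0.1535,0,0,0.2,255],[0.007,0.0035,-0.1535,0,0,0.2,255],[0.007,0.0035,-0.1535,0,0,0.2,255]]]'
python3 -m jog '[[[0,0,0,0,0,0,255],[0,0,0,0,0,0,255],[0,0,0.02,0,0,0,255],[0,0,0.06,0,0,0,255],[0,0,0.1,0,0,0,255],[0,0,0.135,0,0,0,255],[0,0,0.135,0,0,0,255]]]'
```

```text
clock: 1.98
eef_pos: [0.4946, -0.3728, 0.0485]
tool_rot: [0.999, -0.032, 0.002, 0.001]
ft_force: [-0.3, -0.4, -0.7]
grip_width: 0.0256
clock: 2.57
eef_pos: [0.4969, -0.374, 0.19]
tool_rot: [0.999, -0.032, 0.006, 0.004]
ft_force: [1.4, -0.6, -3.4]
grip_width: 0.0181
```

```bash
python3 -m jog '[[[0.005,0.018,0,0,0,7,255],[0.009,0.036,0,0,0,14,255],[0.013,0.055,0,0,0,21,255],[0.018,0.073,0,0,0,28,255],[0.022,0.091,0,0,0,35,255],[0.027,0.109,0,0,0,42,255],[0.031,0.127,0,0,0,49,255],[0.035,0.146,0,0,0,56,255],[0.040,0.164,0,0,0,63,255],[0.045,0.182,0,0,0,70,255]]]'
python3 -m jog '[[[0.005,0.018,0,0,0,7,255],[0.009,0.036,0,0,0,14,255],[0.013,0.055,0,0,0,21,255],[0.018,0.073,0,0,0,28,255],[0.0216,0.091,0,0,0,32.4,255],[0.0216,0.091,0,0,0,32.4,255],[0.0216,0.091,0,0,0,32.4,255],[0.0216,0.091,0,0,0,32.4,255]]]'
python3 snap.py w2
```

```text
clock: 3.4
eef_pos: [0.5375, -0.1882, 0.1793]
tool_rot: [0.836, 0.549, -0.001, -0.001]
ft_force: [-0.2, 0.3, -6.0]
grip_width: 0.0181
clock: 4.07
eef_pos: [0.5593, -0.0985, 0.1798]
tool_rot: [0.652, 0.759, -0.001, -0.001]
ft_force: [0.6, -0.3, -6.0]
grip_width: 0.0182
t 4.12 tcp [ 0.5594 -0.0989  0.18  ] q [ 6.518e-01  7.584e-01 -6.000e-04 -5.000e-04] F [-0.1  0.3 -6.3] w 0.0181
```

View pics/w2.png

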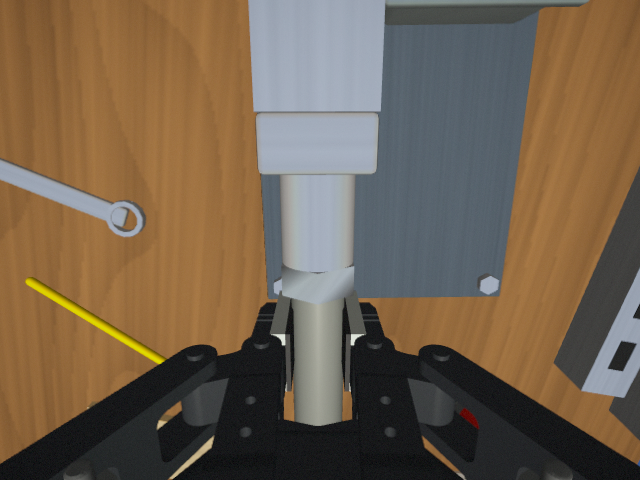

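The picture shows the held rod pointing up the frame, with the yoke's block at (315,140) and the base plate's end edge level at v≈297, so the yaw matches to about 0.3°. I'll look at the crank and the saddle from one side, with the same relative geometry for both.

```bash
python3 -m jog '[[[-0.025,0.014,0,0,0,0,255],[-0.05,0.028,0,0,0,0,255],[-0.075,0.042,0,0,0,0,255],[-0.0995,0.0556,0,0,0,0,255],[-0.0995,0.0556,0,0,0,0,255],[-0.0995,0.0556,0,0,0,0,255],[-0.0995,0.0556,0,0,0,0,255]]]'
python3 snap.py wB
python3 -m jog '[[[0.005,-0.035,0,0,0,0,255],[0.01,-0.07,0,0,0,0,255],[0.016,-0.105,0,0,0,0,255],[0.021,-0.14,0,0,0,0,255],[0.027,-0.175,0,0,0,0,255],[0.032,-0.21,0,0,0,0,255],[0.0378,-0.2471,0,0,0,0,255],[0.0378,-0.2471,0,0,0,0,255],[0.0378,-0.2471,0,0,0,0,255],[0.0378,-0.2471,0,0,0,0,255]]]'
python3 snap.py wA
python3 - <<'E'
from h import *
a=load("wB")[0];b=load("wA")[0]
M=np.hstack([a[:,300:640],b[:,300:640]]); cv2.imwrite("pics/AB.png",M)
E
```

```text
clock: 4.7
eef_pos: [0.461, -0.0436, 0.1813]
tool_rot: [0.652, 0.758, 0.0, 0.001]
ft_force: [0.6, 0.2, -4.5]
grip_width: 0.0178
t 4.75 tcp [ 0.4615 -0.0436  0.1813] q [6.519e-01 7.583e-01 5.000e-04 9.000e-04] F [ 0.5  0.2 -5.2] w 0.0182
clock: 5.58
eef_pos: [0.4981, -0.2907, 0.1799]
tool_rot: [0.652, 0.758, 0.0, -0.001]
ft_force: [-0.2, 0.5, -6.2]
grip_width: 0.018
t 5.63 tcp [ 0.4981 -0.2899  0.1801] q [ 6.515e-01  7.586e-01  0.000e+00 -7.000e-04] F [ 0.7  0.2 -6.1] w 0.0178
```

View pics/AB.png

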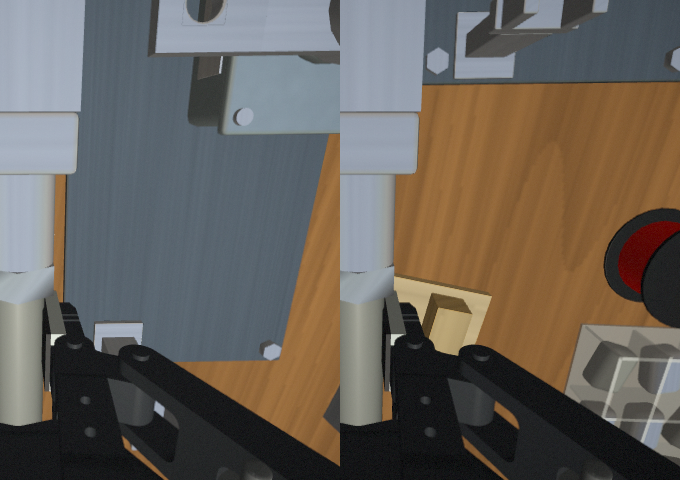

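```bash
python3 - <<'E'
from h import *
a=load("wB")[0];b=load("wA")[0]
A=cv2.resize(a[0:70,440:600],None,fx=4,fy=4,interpolation=cv2.INTER_CUBIC)
B=cv2.resize(b[0:80,400:580],None,fx=4,fy=4,interpolation=cv2.INTER_CUBIC)
M=np.zeros((600,720,3),np.uint8); M[:280,:640]=A; M[280:600]=B; cv2.imwrite("pics/AB2.png",M)
E
```

```text
(no output)
```

View pics/AB2.png

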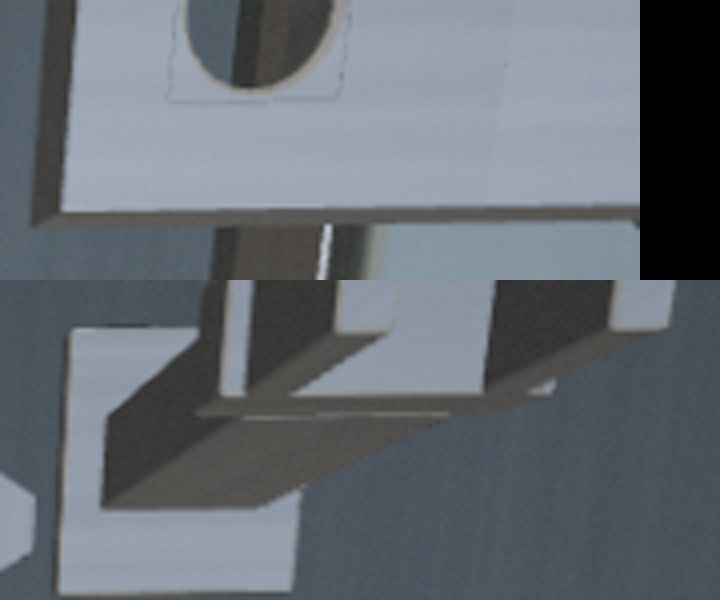

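```bash
python3 - <<'E'
from h import *
_,b=load("wB");_,a=load("wA")
g=lambda u,v,z:onz(a,400+u/4,(v-280)/4,z)
c=lambda u,v,z:onz(b,440+u/4,v/4,z)
l,r=g(385,330,.1265),g(612,328,.1265); fr=g(485,391,.0985)
print("cheeks in",l,r,"w",np.linalg.norm(l-r),"right floor corner",fr)
mid=(l+r)/2
h=c(261,15,.116);dia=np.linalg.norm(c(186,12,.116)-c(336,12,.116));bot_=c(261,92,.116)
cor=c(62,212,.116);far=c(640,207,.116)
print("hole",h,"dia",dia,"holebottom",bot_,"corner",cor,"crank edge yaw",np.degrees(np.arctan2(*(far-cor)[1::-1])))
t=model("top"); sh=onz(t,270.7,176,.124); print("shaft",sh, "hole-shaft dist", np.linalg.norm((h-sh)[:2]))
# switch yaw from front-of-saddle mid to shaft: local vec (258,-85) mm
v=(sh-mid)[:2]; yaw=np.arctan2(v[1],v[0])-np.arctan2(-85,258); print("len",np.linalg.norm(v),"exp",np.hypot(258,85)/1e3,"yaw",np.degrees(yaw))
for yd in (np.degrees(yaw),98.6,98.3):
    y=np.radians(yd);x=np.array([np.cos(y),np.sin(y)]);yy=np.array([-x[1],x[0]])
    cm=mid[:2]+.258*x; d=h[:2]-cm; print(yd,"crank_mid via saddle",cm,"via shaft",sh[:2]+.085*yy,"hole rel",d@x,d@yy)
E
```

```text
cheeks in [ 0.55814201 -0.15563463  0.1265    ] [ 0.58339124 -0.15145287  0.1265    ] w 0.02559318061278316 right floor corner [ 0.58372074 -0.15130633  0.0985    ]
hole [0.52885723 0.09952833 0.116     ] dia 0.017885192509684587 holebottom [0.53123826 0.09164637 0.116     ] corner [0.51086576 0.07515601 0.116     ] crank edge yaw 9.424366469624081
shaft [0.61331058 0.111978   0.124     ] hole-shaft dist 0.08536605382179824
len 0.26890851515109976 exp 0.27164130760986993 yaw 99.131846231187
99.131846231187 crank_mid via saddle [0.52982025 0.10118629] via shaft [0.5293879  0.09848792] hole rel -0.0014841145302334365 0.0012139434960039394
98.6 crank_mid via saddle [0.5321865 0.1015554] via shaft [0.52926629 0.0992675 ] hole rel -0.0015064339247619013 0.00359495746252485
98.3 crank_mid via saddle [0.53352272 0.1017539 ] via shaft [0.52920089 0.09970773] hole rel -0.0015287729423515304 0.004937899218699181
```

```bash
python3 - <<'E'
from h import *
from scipy.spatial.transform import Rotation as R
for n,tcp in(("w2",[.5596,-.0986,.1805]),("wB",[.4601,-.043,.1805]),("wA",[.4979,-.2901,.1805])):
    im,m=load(n); g=cv2.cvtColor(im,cv2.COLOR_BGR2GRAY).astype(float)
    P=[]
    for v,lo,hi,z in((60,235,400,.208),(200,265,370,.1915),(220,265,370,.1915),(240,265,370,.1915)):
        d=np.abs(np.diff(im[v,lo:hi].astype(float).sum(1))); mid=len(d)//2
        a=lo+np.argmax(d[:mid]); b=lo+mid+np.argmax(d[mid:]); P.append(onz(m,(a+b)/2+.5,v,z)); print(v,a,b,end=' ')
    P=np.array(P); y=np.radians(98.51); x=np.array([np.cos(y),np.sin(y)]);n_=np.array([-x[1],x[0]])
    q=(P[:,:2]-np.array(tcp)[:2]); print(n,"along",(q@x).round(4),"lat",(q@n_).round(4), "cam z",m[2][2,3].round(4))
E
```

```text
60 250 382 200 280 353 220 281 353 240 281 352 w2 along [0.0919 0.0516 0.0447 0.0375] lat [0.0015 0.0013 0.0011 0.0012] cam z 0.3148
60 250 382 200 280 364 220 281 364 240 281 363 wB along [0.0913 0.0505 0.0435 0.0362] lat [ 0.0004 -0.0018 -0.002  -0.0018] cam z 0.3162
60 250 386 200 279 354 220 281 353 240 284 352 wA along [0.0911 0.0508 0.0438 0.0367] lat [0.0004 0.0008 0.0006 0.0002] cam z 0.315
```

```bash
python3 -m jog '[[[0.011,0.033,0,0,0,0.5,255],[0.022,0.066,0,0,0,0.5,255],[0.033,0.1,0,0,0,0.5,255],[0.044,0.133,0,0,0,0.5,255],[0.055,0.166,0,0,0,0.5,255],[0.0638,0.1927,-0.01,0,0,0.5,255],[0.0638,0.1927,-0.035,0,0,0.5,255],[0.0638,0.1927,-0.0515,0,0,0.5,255],[0.0638,0.1927,-0.0515,0,0,0.5,255],[0.0638,0.1927,-0.0515,0,0,0.5,255]]]'
python3 -m jog '[[[0,0,0,0,0,0,255],[0,0,0,0,0,0,255]]]'
python3 - <<'E'
from h import *
s=bot.camera("scene");t=bot.camera("top"); cv2.imwrite("pics/s3.png",s);cv2.imwrite("pics/t3.png",t)
M=np.zeros((600,800,3),np.uint8)
M[:390,:800]=cv2.resize(s[190:320,170:437],(800,390),interpolation=cv2.INTER_CUBIC)
M[392:592,:800]=cv2.resize(t[165:225,240:480],(800,200),interpolation=cv2.INTER_CUBIC)
cv2.imwrite("pics/m3.png",M)
ms,mt=model("scene"),model("top")
x=np.array([-.1599,.9871,0]);g=np.array([.561,-.0974,.14])
for k in(-.19,-.12,-.02,.0,.1197): P=g+k*x; print(k,proj(ms,P).round(1),proj(mt,P).round(1))
E
```

```text
clock: 6.47
eef_pos: [0.5609, -0.0959, 0.1286]
tool_rot: [0.647, 0.762, -0.001, -0.001]
ft_force: [1.3, -0.9, -4.5]
grip_width: 0.018
clock: 6.63
eef_pos: [0.5632, -0.0975, 0.1311]
tool_rot: [0.648, 0.762, 0.001, 0.001]
ft_force: [0.5, 0.1, -5.8]
grip_width: 0.0178
-0.19 [187.5 202.5] [444.3 180.2]
-0.12 [215.2 211.7] [414.  185.6]
-0.02 [256.4 225.2] [370.7 193.2]
0.0 [264.8 228. ] [362.1 194.7]
0.1197 [316.8 245.1] [310.2 203.8]
```

View pics/m3.png

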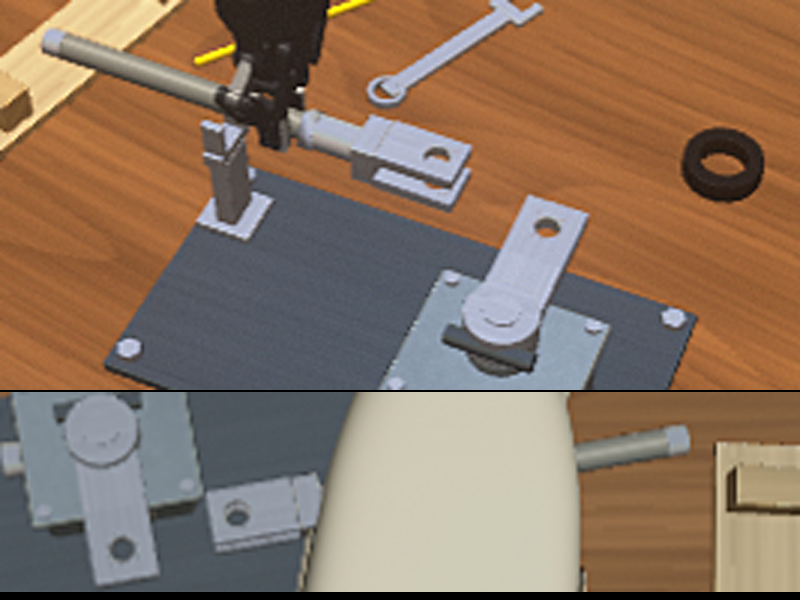

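```bash
python3 - <<'E'
from h import *
ms,mt=model("scene"),model("top"); s=cv2.imread("pics/s3.png")
hsv=cv2.cvtColor(s,cv2.COLOR_BGR2HSV); S=hsv[...,1].astype(int)
x=np.array([-.1599,.9871,0]);g=np.array([.561,-.0974,.14]); n=np.array([.9871,.1599,0])
def plane(u,v):
    o,d=ray(ms,u,v); k=((g-o)@n)/(d@n); p=o+k*d; return (p-g)@x,p[2]
for u in (196,204,212,220,228,236,274,278,282,286):
    v0=proj(ms,g+x*0)[1]+(u-264.8)*.334
    lo=int(v0)-14; col=S[lo:lo+30,u]; m=(col<75)
    # contiguous run about centre
    c=14; a=c
    while a>0 and m[a-1]: a-=1
    b=c
    while b<29 and m[b+1]: b+=1
    print(u,lo+a,lo+b,[round(float(q),4) for q in plane(u,lo+(a+b)/2)], end=' | ')
print()
for zz in (.1565,): print("hole top pred", proj(ms,g+.1197*x+[0,0,.0165]),proj(mt,g+.1197*x+[0,0,.0165]))
print("hole two-view",two(ms,(315.5,241.7),mt,(311.1,201.3)))
E
```

```text
196 202 210 [-0.1687, 0.1378] | 204 205 213 [-0.1486, 0.1366] | 212 208 216 [-0.1287, 0.1354] | 220 210 219 [-0.1088, 0.1359] | 228 213 221 [-0.089, 0.1363] | 236 216 224 [-0.0695, 0.1351] | 274 226 239 [0.0213, 0.1352] | 278 228 240 [0.0306, 0.1346] | 282 230 241 [0.0399, 0.134] | 286 231 243 [0.0492, 0.1335] | 
hole top pred [316.87599826 239.74498527] [309.95679818 202.06850437]
hole two-view (array([0.54451659, 0.01865298, 0.15180634]), np.float64(0.0008369652627661532))
```

```bash
python3 - <<'E'
from h import *
ms,mt=model("scene"),model("top")
print(two(ms,(352,265.7),mt,(276.6,211.8)))
p=onz(ms,352,265.7,.116);q=onz(mt,276.6,211.8,.116);print(p,q)
p=onz(ms,315.5,241.7,.1565);q=onz(mt,311.1,201.3,.1565);print(p,q)
t=bot.get_obs();print(t["ft_force"],t["eef_pos"])
E
python3 -m jog '[[[0,0,-0.005,0,0,0,255],[0,0,-0.012,0,0,0,255],[0,0,-0.02,0,0,0,255],[0,0,-0.026,0,0,0,255],[0,0,-0.027,0,0,0,255],[0,0,-0.027,0,0,0,255],[0,0,-0.027,0,0,0,255]]]'
for i in 1 2 3; do python3 -m jog '[[[0,0,-0.0005,0,0,0,255],[0,0,-0.001,0,0,0,255],[0,0,-0.001,0,0,0,255]]]' | grep -E "eef|force"; done
```

```text
(array([0.53039339, 0.09943196, 0.11328883]), np.float64(0.00019980617673838566))
[0.53233787 0.10053263 0.116     ] [0.5298377  0.09909384 0.116     ]
[0.54787004 0.02127608 0.1565    ] [0.54357795 0.01817948 0.1565    ]
[-0.74255447  1.28838006 -5.25952361] [ 0.56304092 -0.09776361  0.13091739]
clock: 7.32
eef_pos: [0.562, -0.0973, 0.102]
tool_rot: [0.648, 0.762, -0.0, -0.0]
ft_force: [0.0, 0.2, -4.4]
grip_width: 0.0183
eef_pos: [0.5623, -0.0973, 0.1016]
ft_force: [0.6, -0.7, -5.9]
eef_pos: [0.5621, -0.0973, 0.1003]
ft_force: [-0.6, -0.5, -6.3]
eef_pos: [0.5622, -0.0972, 0.0995]
ft_force: [-1.0, 0.6, -2.8]
```

```bash
for i in 1 2 3; do python3 -m jog '[[[0,0,-0.0003,0,0,0,255],[0,0,-0.0005,0,0,0,255],[0,0,-0.0005,0,0,0,255]]]' | grep -E "eef|force"; python3 -c "
from workcell import bot; print(bot.get_obs()['ft_torque'].round(2))"; done
```

```text
eef_pos: [0.5622, -0.0972, 0.0992]
ft_force: [-1.6, 1.1, -2.4]
[ 0.04  0.3  -0.07]
eef_pos: [0.5622, -0.0971, 0.0987]
ft_force: [-2.1, 3.2, 0.8]
[ 0.04  0.34 -0.04]
eef_pos: [0.5622, -0.0971, 0.0982]
ft_force: [-3.0, 2.9, 3.3]
[ 0.22  0.53 -0.19]
```

```bash
python3 -m jog '[[[0,0,0.002,0,0,0,255],[0,0,0.003,0,0,0,255],[0,0,0.003,0,0,0,255],[0,0,0.003,0,0,0,255]]]'
python3 - <<'E'
from h import *
s=bot.camera("scene").astype(float)
for _ in range(3): s+=bot.camera("scene")
s=(s/4).astype(np.uint8); t=bot.camera("top"); cv2.imwrite("pics/s4.png",s); cv2.imwrite("pics/t4.png",t)
f=8; ox,oy=282,225
M=cv2.resize(s[oy:oy+72,ox:ox+100],None,fx=f,fy=f,interpolation=cv2.INTER_CUBIC); cv2.imwrite("pics/m4.png",M)
E
```

```text
clock: 9.15
eef_pos: [0.5618, -0.0975, 0.1]
tool_rot: [0.648, 0.762, -0.0, -0.0]
ft_force: [0.6, -0.1, -5.8]
grip_width: 0.018
```

View pics/m4.png

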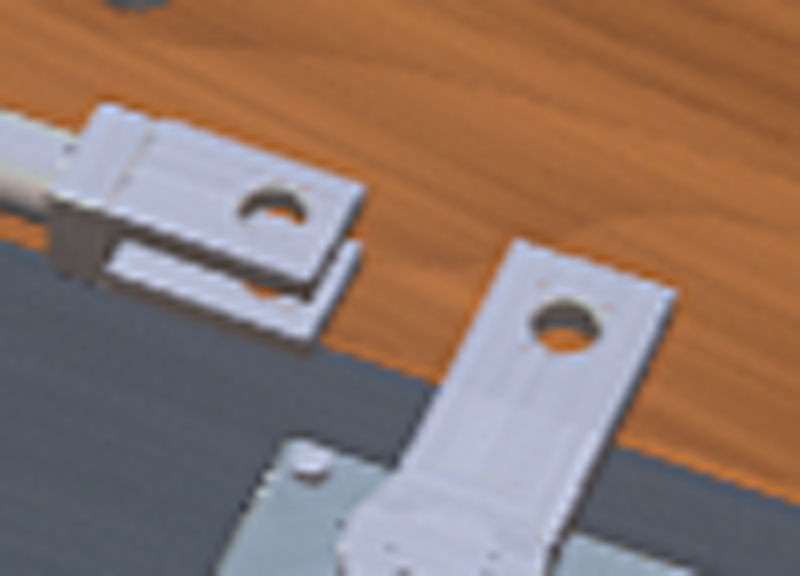

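```bash
python3 - <<'E'
from h import *
ms,mt=model("scene"),model("top"); t=cv2.imread("pics/t4.png"); g=cv2.cvtColor(t,cv2.COLOR_BGR2GRAY).astype(float)
def cen(u,v,r=5):
    w=g[v-r:v+r+1,u-r:u+r+1]; bg=np.percentile(w,70); d=np.clip(bg-10-w,0,None); yy,xx=np.mgrid[-r:r+1,-r:r+1]; return (u+(d*xx).sum()/d.sum(), v+(d*yy).sum()/d.sum())
print(g[196:212,302:318].astype(int)); print(g[206:219,270:284].astype(int))
y=cen(311,203);c=cen(277,212);print(y,c)
C,e=two(ms,(352.75,265.75),mt,c);Y,e2=two(ms,(316.1,251.6),mt,y)
x=np.array([-.1599,.9871,0]);n=np.array([-.9871,-.1599,0])
d=Y-C;print(C,e,Y,e2,"along",d@x,"lat",d@n,"dz",d[2],"want .0105")
for lat in(-.001,0,.001):
    o,dd=ray(ms,316.1,251.6);k=((C+lat*n-o)@n)/(dd@n);p=o+k*dd;print(lat,(p-C)@x,p[2]-C[2])
E
```

```text
[[ 82  82  81  80  79  79  78  79  78  77  80  98 109 112 130 144]
 [ 80  79  77  75  80  98 110 113 130 141 142 146 149 150 156 160]
 [101 109 119 141 140 145 149 149 155 160 159 158 158 158 157 156]
 [130 149 149 159 158 158 157 157 157 156 157 155 155 155 154 154]
 [130 162 158 155 155 155 156 158 156 157 157 157 155 154 155 156]
 [115 161 155 153 154 155 151 129 120 111 118 145 158 157 156 155]
 [110 163 156 155 158 151 124 111 122 115 101 116 133 159 157 157]
 [106 155 158 156 157 145 109 150 149 124 132 132 120 158 159 158]
 [ 97 141 158 156 153 142 140 132 109  86 103 109 122 155 158 156]
 [ 93 138 162 159 157 152 140  81  72  74  74  71 104 150 156 153]
 [ 87 129 163 156 156 148 104  72  81  81  80  77 106 154 155 154]
 [ 80 115 160 154 154 149 111  71  76  78  74  89 135 159 156 155]
 [ 78 104 153 156 155 155 146 115 103 102 112 134 143 156 154 153]
 [ 79  96 139 157 154 155 155 149 144 144 149 155 149 153 154 154]
 [ 81  93 135 158 152 152 153 153 156 157 157 157 156 158 158 160]
 [ 82  86 128 159 154 154 155 155 158 158 159 159 161 157 140 129]]
[[153 151 152 154 154 154 1
[... 515 characters left out ...]
49 154 135 116 103 102 119 153 155 147 154 155]
 [154 155 151 145 156 145 133 145 150 159 155 152 154 154]
 [153 155 152 147 154 154 151 156 156 156 154 152 153 154]
 [153 155 153 152 152 154 153 154 154 155 155 154 155 155]]
(np.float64(310.99646464646463), np.float64(205.1030303030303)) (np.float64(276.22088655146507), np.float64(211.67505634861007))
[0.53035822 0.10064785 0.11396725] 0.0010903041986230723 [0.54325193 0.01959325 0.12005234] 0.0006180508764203349 along -0.08207069384353811 lat 0.00023325758750420108 dz 0.0060850833581833075 want .0105
-0.001 -0.08121033350440536 0.0077393144656514035
0 -0.08163778530446351 0.006471589192121152
0.001 -0.08206523710452164 0.005203863918591012
```

```bash
python3 - <<'E'
from h import *
ms=model("scene")
x=np.array([-.1599,.9871,0]);n=np.array([-.9871,-.1599,0])
px=lambda u,v:(282+u/8-.44,225+v/8-.44)
def pl(u,v,P):
    o,d=ray(ms,*px(u,v));p=o+d*((P-o)@n)/(d@n);return p
H=onz(ms,*px(566,326),.116); E=onz(ms,*px(596,266),.116)
print("crank end-hole",(E-H)@x,(E-H)@n,"want ~0,.022")
for nm,u,v,z in(("front",339,237,None),("rear",78.5,149,None),("hole",273,211,None),("hole208",273,208,None)):
    p=pl(u,v,H); print(nm,"along",(p-H)@x,"z-.116:",p[2]-.116,"(want .0105)")
for nm,u,v,lat in(("far",366,187,.018),("near",312,287,-.018),("rfar",105,103,.018),("rnear",52,195,-.018)):
    p=pl(u,v,H+lat*n); print(nm,(p-H)@x,p[2]-.116)
E
```

```text
crank end-hole -0.00012424822310716415 0.02190611588706686 want ~0,.022
front along -0.06339906439292256 z-.116: 0.005391536376840075 (want .0105)
rear along -0.13785152272990084 z-.116: 0.006019421652697407 (want .0105)
hole along -0.0820610125867822 z-.116: 0.007025856367385827 (want .0105)
hole208 along -0.082066022761724 z-.116: 0.00821913205006862 (want .0105)
far -0.06336396323816337 0.006194094343446407
near -0.06331131537659852 0.0049854011602527976
rfar -0.13850022002429502 0.0055028381565338375
rnear -0.13704936401602943 0.0069446198670088805
```

```bash
python3 - <<'E'
from h import *
mt=model("top"); t=cv2.imread("pics/t4.png"); g=cv2.cvtColor(t,cv2.COLOR_BGR2GRAY)
x=np.array([-.1599,.9871,0]);n=np.array([-.9871,-.1599,0]);H=np.array([*onz(mt,276.55,211.8,.116)[:2],0])
big=cv2.resize(g,None,fx=8,fy=8,interpolation=cv2.INTER_LINEAR).astype(float)
sat=cv2.cvtColor(t,cv2.COLOR_BGR2HSV)[...,1]
# yoke: upper edge & lower edge per column (sub-pixel at half level)
def edges(u,v0,v1,ch,thr,sgn):
    c=ch[v0:v1,u].astype(float); m=(c>thr) if sgn>0 else (c<thr); i=np.where(m)[0]
    a,b=i.min(),i.max(); f=lambda k,l:k+(thr-c[k])/(c[l]-c[k])*(l-k)
    return v0+f(a,a-1),v0+f(b,b+1)
for u in(306,308,317,320,323,326,328):
    a,b=edges(u,185,225,g,118,1); p=onz(mt,u,a,.1245);q=onz(mt,u,b,.1245)
    print(u,round(a,1),round(b,1),"lat",((p-H)@n).round(4),((q-H)@n).round(4))
for u in(420,425,430,435,440,444):
    c=sat[165:200,u]; i=np.where(c<80)[0]; 
    if len(i): P=onz(mt,u,165+(i.min()+i.max())/2,.110); print(u,i.min()+165,i.max()+165,"tail lat",((P-H)@n).round(4),"along",((P-H)@x).round(4))
o=bot.get_obs();print(o["ft_torque"],o["ft_force"],np.degrees(2*np.arctan2(o["tool_rot"][1],o["tool_rot"][0])))
E
```

```text
306 197.6 215.4 lat -0.019 0.0223
308 197.2 215.4 lat -0.0191 0.0229
317 195.6 213.4 lat -0.0192 0.022
320 195.1 213.1 lat -0.0191 0.0226
323 194.6 212.2 lat -0.0191 0.0218
326 194.3 212.1 lat -0.0186 0.0227
328 193.6 211.4 lat -0.0195 0.0219
420 183 190 tail lat -0.0017 along -0.3391
425 182 190 tail lat -0.0009 along -0.3508
430 181 189 tail lat -0.0011 along -0.3627
435 180 188 tail lat -0.0014 along -0.3746
440 179 187 tail lat -0.0017 along -0.3865
[-0.05391587 -0.00383775 -0.03251844] [ 0.51464378  0.45712368 -5.38495928] 99.20446720248898
```

```bash
python3 -m jog '[[[-0.0005,0,0.002,0.59,0.1,0,255],[-0.0005,0,0.002,0.59,0.1,0,255],[-0.0025,0.0125,0.002,0.59,0.1,0,255],[-0.0045,0.0247,0.002,0.59,0.1,0,255],[-0.0061,0.0346,0.002,0.59,0.1,0,255],[-0.0061,0.0346,0.002,0.59,0.1,0,255],[-0.0061,0.0346,0.002,0.59,0.1,0,255]]]'
for i in 1 2 3; do python3 -m jog '[[[-0.0003,0.002,0,0,0,0,255],[-0.0006,0.004,0,0,0,0,255],[-0.0006,0.004,0,0,0,0,255]]]' | grep -E "eef|force"; done
python3 - <<'E'
from h import *
s=bot.camera("scene"); cv2.imwrite("pics/s5.png",s); cv2.imwrite("pics/m5.png",cv2.resize(s[225:297,300:400],None,fx=8,fy=8,interpolation=cv2.INTER_CUBIC))
E
```

```text
clock: 9.98
eef_pos: [0.5558, -0.0615, 0.1029]
tool_rot: [0.647, 0.762, 0.003, -0.004]
ft_force: [0.8, -0.0, -5.0]
grip_width: 0.0181
eef_pos: [0.5554, -0.0585, 0.1028]
ft_force: [-0.3, -0.2, -5.3]
eef_pos: [0.5547, -0.0545, 0.1028]
ft_force: [-0.1, -0.1, -5.8]
eef_pos: [0.5541, -0.0503, 0.1028]
ft_force: [-0.2, -0.1, -5.3]
```

View pics/m5.png

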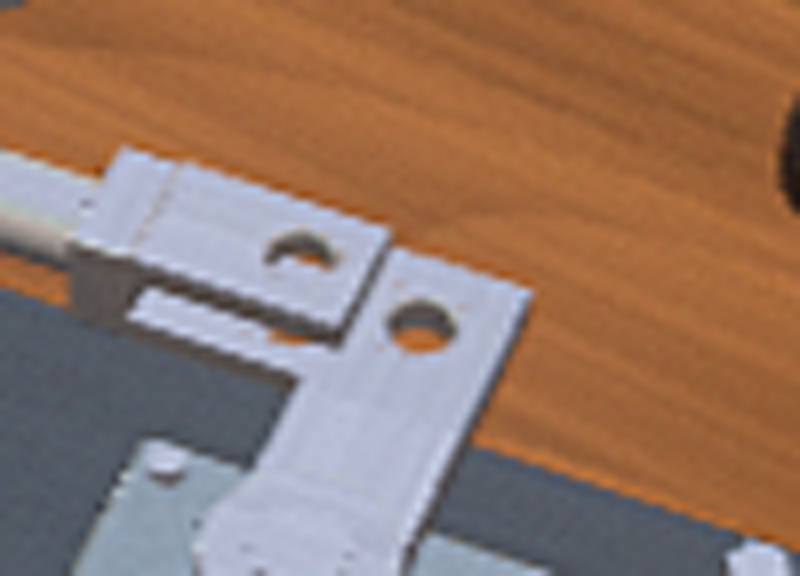

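The view shows the upper ear's front edge (from (390,232) to (335,330)) over the crank, with the lower ear passing beneath it and no contact force. I'll slide on.

```bash
for i in 1 2 3; do python3 -m jog '[[[-0.0006,0.004,0,0,0,0,255],[-0.0012,0.0077,0,0,0,0,255],[-0.0018,0.0113,0,0,0,0,255],[-0.0018,0.0113,0,0,0,0,255]]]' | grep -E "eef|force"; done
python3 -m jog '[[[0,0,0,0,0,0,255],[0,0,0,0,0,0,255],[0,0,0,0,0,0,255]]]' | grep -E "eef|force"
python3 - <<'E'
from h import *
mt=model("top");ms=model("scene")
t=np.mean([bot.camera("top").astype(float) for _ in range(3)],0).astype(np.uint8); cv2.imwrite("pics/t6.png",t); s=bot.camera("scene"); cv2.imwrite("pics/s6.png",s)
M=np.zeros((600,800,3),np.uint8)
M[:280]=cv2.resize(t[190:232,235:355],(800,280),interpolation=cv2.INTER_CUBIC)
M[284:600]=cv2.resize(s[226:281,300:439],(800,316),interpolation=cv2.INTER_CUBIC)
cv2.imwrite("pics/m6.png",M)
H=onz(mt,276.55,211.8,.116); p=H+[0,0,.0103]; print("expected yoke hole px if aligned:",proj(mt,p),"in crop",(proj(mt,p)-[235,190]+.5)*6.667)
H=onz(ms,352.3,265.3,.116); p=H+[0,0,.0103]; print("scene:",proj(ms,p),(proj(ms,p)-[300,226]+.5)*5.755+[0,284])
E
```

```text
eef_pos: [0.5521, -0.0384, 0.1028]
ft_force: [-0.9, -1.0, -5.3]
eef_pos: [0.5504, -0.0272, 0.1028]
ft_force: [-0.1, 0.4, -4.5]
eef_pos: [0.5486, -0.016, 0.1028]
ft_force: [-0.9, 0.5, -5.2]
eef_pos: [0.5488, -0.0169, 0.1028]
ft_force: [-0.0, 0.3, -6.2]
expected yoke hole px if aligned: [276.13688568 210.83422455] in crop [277.59311681 142.2352751 ]
scene: [352.54983039 262.10173971] [305.30177389 494.64301206]
```

View pics/m6.png

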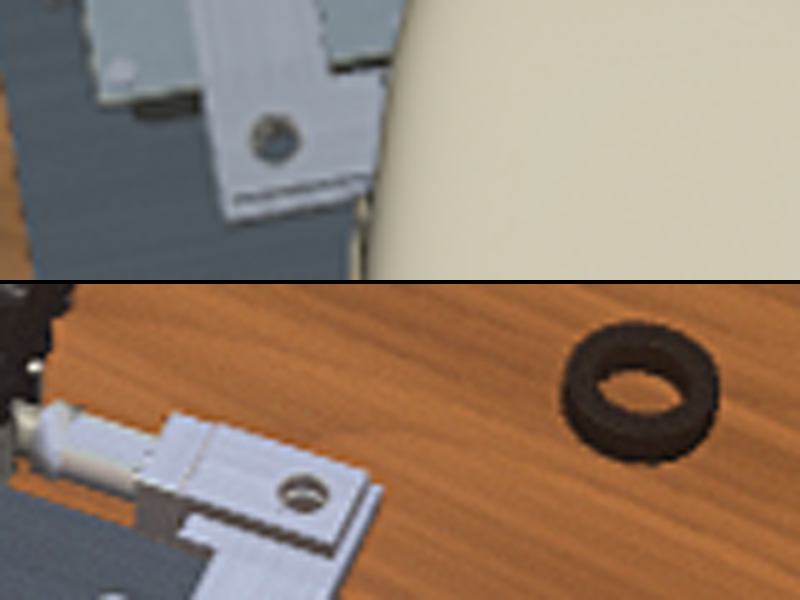

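The crops show the yoke hole at (275,139) in the top view, against (277.6,142.2) expected if aligned, and (303,493) against (305,495) in the scene view. That is within about 1 mm. I'll trim it, lower to contact and release.

```bash
python3 -m jog '[[[-0.0004,-0.0003,0,0,0,0,255],[-0.0007,-0.0006,0,0,0,0,255],[-0.0007,-0.0006,-0.0005,0,0,0,255],[-0.0007,-0.0006,-0.001,0,0,0,255],[-0.0007,-0.0006,-0.001,0,0,0,255],[-0.0007,-0.0006,-0.001,0,0,0,255]]]' | grep -E "eef|force"
for i in 1 2 3 4; do python3 -m jog '[[[0,0,-0.0003,0,0,0,255],[0,0,-0.0005,0,0,0,255],[0,0,-0.0005,0,0,0,255]]]' | grep -E "eef|force";python3 -c "
from workcell import bot; print(bot.get_obs()['ft_torque'].round(2))"; done
```

```text
eef_pos: [0.548, -0.0174, 0.1018]
ft_force: [-0.4, -0.4, -4.9]
eef_pos: [0.5481, -0.0174, 0.1013]
ft_force: [-0.8, -0.3, -6.4]
[-0.15 -0.05 -0.01]
eef_pos: [0.5481, -0.0174, 0.1008]
ft_force: [-0.3, 0.1, -5.3]
[-0.13 -0.02  0.04]
eef_pos: [0.5481, -0.0174, 0.1005]
ft_force: [-0.3, 0.1, -3.8]
[-0.08  0.14  0.05]
eef_pos: [0.5481, -0.0174, 0.1005]
ft_force: [-2.8, 0.2, 2.1]
[-0.03  0.57  0.02]
```

```bash
python3 -m jog '[[[0,0,0.0003,0,0,0,255],[0,0,0.0003,0,0,0,255],[0,0,0.0003,0,0,0,150],[0,0,0.0003,0,0,0,100],[0,0,0.0003,0,0,0,0],[0,0,0.0003,0,0,0,0],[0,0,0.0003,0,0,0,0],[0,0,0.0003,0,0,0,0],[0,0,0.0003,0,0,0,0]]]'
python3 -m jog '[[[0,0,0.02,-0.5,-0.1,0,0],[0,0,0.05,-0.59,-0.1,0,0],[0,0,0.08,-0.59,-0.1,0,0],[0,0,0.1,-0.59,-0.1,0,0],[0,0,0.1,-0.59,-0.1,0,0],[0,0,0.1,-0.59,-0.1,0,0],[0,0,0.1,-0.59,-0.1,0,0]]]'
python3 snap.py w7
python3 - <<'E'
from h import *
im,m=load("w7")
g=cv2.cvtColor(im,cv2.COLOR_BGR2GRAY)
print("pred hole (.5289,.0993,.125):",proj(m,np.array([.5287,.0993,.125])),"crank hole pl .116",proj(m,np.array([.5289,.0995,.116])))
cv2.imwrite("pics/s7.png",bot.camera("scene"))
E
```

```text
clock: 14.48
eef_pos: [0.5482, -0.0174, 0.1001]
tool_rot: [0.648, 0.762, 0.003, -0.004]
ft_force: [0.3, -0.1, -0.5]
grip_width: 0.0854
clock: 15.07
eef_pos: [0.5476, -0.0174, 0.1993]
tool_rot: [0.648, 0.762, -0.0, -0.0]
ft_force: [0.1, -1.1, -1.1]
grip_width: 0.0854
t 15.12 tcp [ 0.5472 -0.0173  0.1987] q [ 0.648   0.7616 -0.0008 -0.001 ] F [-0.5 -0.1  0.3] w 0.0859
pred hole (.5289,.0993,.125): [319.11527598  38.31813477] crank hole pl .116 [319.50057398  41.88020644]
```

View pics/w7.png

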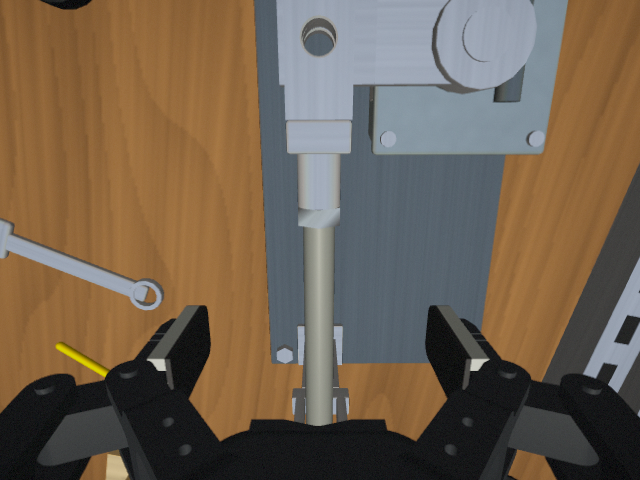

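The wrist view shows the rod in the saddle between its cheeks (around (320,400)), the yoke over the crank, and the dark hole at (319,37) where predicted. From here I'll work from numbers only. Next is a look at the hole from straight above, then the pin.

```bash
python3 -m jog '[[[-0.005,0.03,0.01,0,0,0,0],[-0.01,0.06,0.02,0,0,0,0],[-0.0145,0.09,0.03,0,0,0,0],[-0.0187,0.1168,0.03,0,0,0,0],[-0.0187,0.1168,0.03,0,0,0,0],[-0.0187,0.1168,0.03,0,0,0,0],[-0.0187,0.1168,0.03,0,0,0,0]]]'
python3 snap.py w8
python3 - <<'E'
from h import *
im,m=load("w8"); g=cv2.cvtColor(im,cv2.COLOR_BGR2GRAY)
u0,v0=proj(m,np.array([.5287,.0993,.125])).astype(int);print(u0,v0,"cam",m[2][:3,3])
c=g[v0-30:v0+31,u0-30:u0+31]
print(c[::3,::3])
G=cv2.GaussianBlur(g,(3,3),0)[v0-50:v0+50,u0-50:u0+50]
C=cv2.HoughCircles(G,cv2.HOUGH_GRADIENT,1,5,param1=80,param2=8,minRadius=8,maxRadius=22)
print("hough",(C[0][:6]+[u0-50,v0-50,0]).round(1), "exp r",370.9*.00875/(m[2][2,3]-.125)*1.0)
E
```

```text
clock: 15.75
eef_pos: [0.5288, 0.0992, 0.2289]
tool_rot: [0.648, 0.762, -0.001, -0.001]
ft_force: [-0.1, -0.1, 0.1]
grip_width: 0.0852
t 15.8 tcp [0.529  0.0987 0.229 ] q [ 6.483e-01  7.614e-01 -1.000e-03 -5.000e-04] F [ 0.9 -0.3 -0. ] w 0.0853
318 243 cam [0.51648014 0.17300619 0.36380328]
[[165 166 119 119 120 118 119 121 120 121 122 120 120 120 119 121 119 120
  120 152 165]
 [168 150 141 142 138 141 139 141 141 140 143 145 141 144 143 140 141 143
  138 142 165]
 [171 170 166 168 164 166 167 167 168 167 169 172 167 169 170 165 166 168
  165 167 168]
 [166 166 167 168 164 165 167 169 168 165 171 171 167 171 168 166 167 169
  166 166 166]
 [164 166 168 169 163 165 166 167 168 167 170 172 167 171 169 167 166 168
  166 165 166]
 [166 168 168 169 164 166 167 167 166 163 165 167 166 170 169 166 168 168
  166 168 167]
 [164 165 167 170 164 166 167 166 112  96  95  93 109 166 168 167 167 169
  166 166 168]
 [166 167 169 168 165 166 166 100  94  95  94  96  98  97 164 167 168 168
  167 167 168]
 [165 167 169 170 164 165 145  80  94  95  97  94  96  75 108 167 167 168
  166 167 166]
 [166 1
[... 519 characters left out ...]
67 167]
 [150 168 167 170 165 168 169 168 167 167 170 173 168 171 169 167 169 169
  168 166 165]
 [137 171 166 171 165 166 169 169 167 167 171 172 169 172 169 167 169 169
  169 170 169]
 [131 166 167 170 165 166 169 169 168 167 170 173 169 172 168 166 168 168
  168 167 168]
 [116 143 167 169 167 166 169 168 166 167 171 172 169 170 169 169 168 169
  169 129 125]
 [ 95  96 167 170 165 166 170 169 167 165 171 171 170 171 170 168 168 168
  169 102  95]
 [ 93  96 167 170 167 168 169 170 167 166 169 172 169 172 169 168 169 169
  169  98  94]]
hough [[317.5 241.5  12.5]
 [313.5 224.5  19.1]
 [323.5 233.5  17.8]
 [316.5 228.5  16.9]
 [303.5 227.5  16.9]
 [318.5 233.5  11.8]] exp r 13.590160622436294
```

```bash
python3 - <<'E'
from h import *
im,m=load("w8"); g=cv2.cvtColor(im,cv2.COLOR_BGR2GRAY)
mask=np.zeros_like(g);mask[222:264,298:340]=(g[222:264,298:340]<150)*255
cs,_=cv2.findContours(mask,cv2.RETR_EXTERNAL,cv2.CHAIN_APPROX_NONE);c=max(cs,key=cv2.contourArea)
e=cv2.fitEllipse(cv2.convexHull(c));print("yoke rim",e,onz(m,*e[0],.125))
for v in range(228,258): print(v,''.join(f"{x//10:3d}" for x in g[v,302:336]))
for z in(.125,.116,.104,.1005,.0915):
    p=onz(m,*e[0],.125);p[2]=z;print(z,proj(m,p).round(1),"r",(370.9*.00875/(m[2][2,3]-z)).round(1))
E
```

```text
yoke rim ((318.370361328125, 241.72869873046875), (25.77874183654785, 26.54475212097168), 94.69036102294922) [0.52833276 0.10016893 0.125     ]
228  16 16 16 16 16 16 16 16 16 16 16 16 16 16 16 16 16 16 16 16 16 16 16 16 16 17 17 16 16 16 16 16 16 16
229  16 16 16 16 16 16 16 16 16 16 16 16 16 15 13 14 14 13 14 15 15 16 16 16 16 17 17 16 16 16 16 16 16 16
230  16 16 16 16 16 16 16 16 16 16 16 13 11 10 10 10 10 10 10 10 10 12 14 16 16 16 17 17 16 16 16 16 16 16
231  16 16 16 16 16 16 16 16 16 13 11 10  9  9  9  9  9  9  9  9  9 10 10 12 16 16 16 17 16 16 16 16 16 16
232  16 16 16 16 16 16 16 16 13 10  9  9  9  9  9  9  9  9  9  9  9  9  9 10 11 14 16 16 16 16 16 16 16 16
233  16 16 16 16 16 16 16 12 10  9  9  9  9  9  9  9  9  9  9  9  9  9  9  9  9 10 13 16 16 16 16 16 16 16
234  16 16 16 16 16 16 13 10  9  9  9  9  9  9  9  9  9  9  9  9  9  9  9  9  9  9 10 14 16 16 16 16 16 16
235  16 16 16 16 16 13  9  9  9  9  9  9  9  9  9  9  9  9  9  9  9  9  9  9  9  9  8 10 15 16 16 16 16 16
236  16 16 16 16 16 10  7  8  9  9  9  9  9  9  9  9  9  9  9  9  9  9  9  9  9  8  7  9 15 16 16 16
[... 1690 characters left out ...]
4 15 16 16 16 16 16 16 16 16
253  16 16 16 16 16 16 17 16 16 15 14 14 13 10  8  8  8  8  8  8 11 11 14 15 16 16 16 17 17 16 16 16 16 16
254  16 16 16 16 16 16 16 16 16 16 15 15 14 14 14 14 13 14 15 14 14 14 16 16 16 16 17 17 16 16 16 16 16 16
255  16 16 16 16 16 17 16 16 16 16 16 16 16 15 15 15 15 15 16 16 16 16 16 16 17 17 17 17 16 16 16 16 16 16
256  16 16 16 16 16 16 17 16 16 16 16 16 16 16 16 16 16 17 17 17 17 17 16 16 17 17 17 17 17 16 16 16 16 16
257  16 16 16 16 16 16 17 16 16 16 16 16 16 16 16 16 17 17 17 17 17 17 16 16 17 17 17 16 17 16 16 16 16 16
0.125 [318.4 241.7] r 13.6
0.116 [318.4 237.9] r 13.1
0.104 [318.4 233.2] r 12.5
0.1005 [318.4 231.9] r 12.3
0.0915 [318.4 228.7] r 11.9
```

The crank hole's rim, seen through the yoke, sits about 0.7 mm towards +x and is centred in y, so the pin's taper can handle it. The target is about (0.5283, 0.1005). Now the pin, from close up.

```bash
python3 -c "
from workcell import bot; print(bot.get_obs()['joint_pos'].round(3))"
python3 -m jog '[[[-0.009,0.021,0,0,0,7,0],[-0.018,0.042,0,0,0,14,0],[-0.027,0.064,0,0,0,21,0],[-0.036,0.085,0,0,0,28,0],[-0.045,0.106,0,0,0,35,0],[-0.054,0.127,0,0,0,42,0],[-0.063,0.148,0,0,0,49,0],[-0.072,0.169,0,0,0,56,0],[-0.081,0.19,0,0,0,63,0],[-0.09,0.212,0,0,0,70,0]]]' | grep -E "eef|rot"
python3 -m jog '[[[-0.009,0.021,-0.01,0,0,7,0],[-0.018,0.042,-0.03,0,0,14,0],[-0.018,0.042,-0.049,0,0,15.3,0],[-0.018,0.042,-0.049,0,0,15.3,0],[-0.018,0.042,-0.049,0,0,15.3,0],[-0.018,0.042,-0.049,0,0,15.3,0]]]' | grep -E "eef|rot"
python3 snap.py w9
python3 - <<'E'
from h import *
im,m=load("w9"); hsv=cv2.cvtColor(im,cv2.COLOR_BGR2HSV)
p=proj(m,np.array([.4207,.3534,.066]));print("pred",p)
u,v=p.astype(int); mask=((hsv[...,1]<60)&(hsv[...,2]>110)).astype(np.uint8)*255
cs,_=cv2.findContours(mask,cv2.RETR_EXTERNAL,cv2.CHAIN_APPROX_NONE)
for c in cs:
    a=cv2.contourArea(c)
    if 200<a<6000:
        r=cv2.minAreaRect(c); print(np.round(r[0],1),np.round(r[1],1),round(r[2],1),a,len(cv2.approxPolyDP(c,3,True)),onz(m,*r[0],.066).round(4))
E
```

```text
[ 0.185  0.322  0.089  1.34  -0.     1.595]
eef_pos: [0.4395, 0.3109, 0.2295]
tool_rot: [0.092, 0.996, -0.0, -0.0]
eef_pos: [0.4223, 0.3526, 0.1817]
tool_rot: [-0.038, 0.999, -0.0, 0.0]
t 17.18 tcp [0.4226 0.3528 0.1822] q [-3.810e-02  9.993e-01  4.000e-04  7.000e-04] F [ 0.5  0.4 -0.2] w 0.0852
pred [318.46433276 236.65641202]
[529.5 457.5] [15. 35.] 90.0 363.5 4 [0.6057 0.5514 0.066 ]
[440.1 398.5] [12.1 36.3] 6.0 230.0 3 [0.5502 0.4629 0.066 ]
[326. 377.] [22. 26.] 90.0 433.0 6 [0.5365 0.3684 0.066 ]
[325.3 311.8] [26.9 30.4] 45.0 618.5 6 [0.4789 0.363  0.066 ]
[118. 271.] [16. 20.] 90.0 247.5 6 [0.4578 0.2102 0.066 ]
[322.9 236. ] [33.8 32.4] 3.2 1027.5 4 [0.42   0.3565 0.066 ]
```

```bash
python3 - <<'E'
from h import *
im,m=load("w9"); hsv=cv2.cvtColor(im,cv2.COLOR_BGR2HSV)
g=im[212:262:2,298:350:2,1]; print(g)
for thr in(60,80):
  for val in(110,90):
    mask=((hsv[...,1]<thr)&(hsv[...,2]>val)).astype(np.uint8)*255
    mask[:205]=0;mask[268:]=0;mask[:,:290]=0;mask[:,356:]=0
    cs,_=cv2.findContours(mask,cv2.RETR_EXTERNAL,cv2.CHAIN_APPROX_NONE);c=max(cs,key=cv2.contourArea)
    r=cv2.minAreaRect(c);B=[onz(m,*p,.066)[:2] for p in cv2.boxPoints(r)]
    print(r,[(np.linalg.norm(B[i]-B[i-1])*1e3).round(1) for i in range(4)],[np.degrees(np.arctan2(*(B[i]-B[i-1])[::-1])).round(1) for i in range(4)],np.mean(B,0).round(4))
E
```

```text
[[153 153 156 156 152 148 147 150 154 155 151 150 149 149 152 153 154 150
  145 145 146 151 150 151 150 156]
 [154 155 155 155 152 148 147 149 153 154 150 149 148 149 151 152 155 150
  143 147 147 150 149 150 152 155]
 [153 154 156 156 152 118  99 101 119 120 135 133 134 150 152 151 153 151
  144 145 147 150 148 151 151 154]
 [153 156 156 156 152  64  63  60  63  62  61  63  63  63  62  67  66  64
   71  74  78 117 147 149 152 155]
 [153 153 155 156 152 142 137 137 145 143 139 136 134 128 119 102  85  77
   70  64  59  58 149 150 152 155]
 [153 154 155 156 153 147 148 146 146 147 147 147 148 147 146 148 147 146
  147 148 148 140 148 150 152 152]
 [153 153 156 156 132 152 150 149 149 150 150 149 149 149 146 147 146 147
  147 147 147 149 146 149 152 154]
 [152 154 156 156 129 151 151 152 152 150 152 151 151 153 151 151 152 152
  151 153 151 147 150 150 150 153]
 [152 156 155 157 132 149 150 150 148 148 148 148 150 148 149 149 149 148
  150 149 150 140 149 150 152 154]
 [151 154 155 157 119 148 150 149 149 148 151 150 148 149 148 149 148 149
  150 149 150 136 150 149 152 153]
 [151 154 
[... 1981 characters left out ...]
92529) [np.float64(24.3), np.float64(24.3), np.float64(23.6), np.float64(24.3)] [np.float64(-89.9), np.float64(180.0), np.float64(90.2), np.float64(1.5)] [0.42   0.3564]
((322.8936767578125, 236.23304748535156), (34.05664825439453, 32.81995391845703), 2.726311206817627) [np.float64(24.3), np.float64(24.1), np.float64(23.7), np.float64(24.1)] [np.float64(-88.5), np.float64(-178.7), np.float64(91.6), np.float64(2.8)] [0.4203 0.3565]
((322.9105529785156, 235.43191528320312), (34.05854797363281, 34.80708312988281), 3.5763344764709473) [np.float64(24.3), np.float64(25.5), np.float64(23.6), np.float64(25.5)] [np.float64(-89.4), np.float64(-179.6), np.float64(90.7), np.float64(2.0)] [0.4197 0.3565]
```

```bash
python3 -m jog '[[[-0.0024,0.0037,-0.02,0,0,-3.3,0],[-0.0024,0.0037,-0.05,0,0,-3.3,0],[-0.0024,0.0037,-0.08,0,0,-3.3,0],[-0.0024,0.0037,-0.1,0,0,-3.3,0],[-0.0024,0.0037,-0.112,0,0,-3.3,0],[-0.0024,0.0037,-0.1175,0,0,-3.3,0],[-0.0024,0.0037,-0.1175,0,0,-3.3,0],[-0.0024,0.0037,-0.1175,0,0,-3.3,0]]]'
python3 -m jog '[[[0,0,0,0,0,0,255],[0,0,0,0,0,0,255],[0,0,0,0,0,0,255],[0,0,0,0,0,0,255],[0,0,0,0,0,0,255],[0,0,0,0,0,0,255],[0,0,0,0,0,0,255],[0,0,0,0,0,0,255]]]'
```

```text
clock: 17.85
eef_pos: [0.4201, 0.3574, 0.0649]
tool_rot: [-0.01, 1.0, 0.001, 0.001]
ft_force: [-0.1, -0.4, 1.1]
grip_width: 0.0856
clock: 18.52
eef_pos: [0.4193, 0.3574, 0.0643]
tool_rot: [-0.011, 1.0, 0.0, 0.0]
ft_force: [-1.0, -0.9, 5.2]
grip_width: 0.0219
```

```bash
python3 -m jog '[[[0,0,0.01,0,0,0,255],[0,0,0.03,0,0,0,255],[0,0,0.06,0,0,0,255],[0,0,0.09,0,0,0,255],[0,0,0.12,0,0,0,255],[0,0,0.14,0,0,0,255],[0,0,0.14,0,0,0,255]]]'
python3 -m jog '[[[0.011,-0.026,0,0,0,0,255],[0.022,-0.051,0,0,0,0,255],[0.033,-0.077,0,0,0,0,255],[0.044,-0.102,0,0,0,0,255],[0.055,-0.128,0,0,0,0,255],[0.066,-0.154,0,0,0,0,255],[0.077,-0.179,0,0,0,0,255],[0.088,-0.205,0,0,0,0,255],[0.099,-0.23,0,0,0,0,255],[0.1096,-0.2559,0,0,0,0,255]]]'
python3 -m jog '[[[0,0,-0.006,0,0,0,255],[0,0,-0.0113,0,0,0,255],[0,0,-0.0113,0,0,0,255],[0,0,-0.0113,0,0,0,255]]]'
python3 snap.py w10
python3 - <<'E'
from h import *
im,m=load("w10"); g=cv2.cvtColor(im,cv2.COLOR_BGR2GRAY)
for nm,P in(("hole",[.5283,.1008,.125]),("tip",[.5282,.1011,.138]),("head",[.5282,.1011,.19])): print(nm,proj(m,np.array(P)))
u,v=proj(m,np.array([.5283,.1008,.125])).astype(int)
np.set_printoptions(linewidth=250)
print(u,v);
for r in range(v-75,v+45,4): print(r,''.join(f"{x//10:3d}" for x in g[r,u-50:u+50:2]))
t=bot.camera("top");s=bot.camera("scene");cv2.imwrite("pics/t10.png",t);cv2.imwrite("pics/s10.png",s)
E
```

```text
clock: 19.1
eef_pos: [0.421, 0.3589, 0.2091]
tool_rot: [-0.011, 1.0, 0.003, 0.004]
ft_force: [0.3, 0.7, 0.5]
grip_width: 0.022
clock: 19.93
eef_pos: [0.5282, 0.0999, 0.2023]
tool_rot: [-0.011, 1.0, -0.0, -0.001]
ft_force: [0.6, 0.6, -1.3]
grip_width: 0.0223
clock: 20.27
eef_pos: [0.5274, 0.1019, 0.1911]
tool_rot: [-0.011, 1.0, -0.0, -0.001]
ft_force: [-0.6, -0.4, -0.9]
grip_width: 0.022
t 20.32 tcp [0.5278 0.1021 0.1917] q [-1.140e-02  9.999e-01 -0.000e+00 -8.000e-04] F [ 0.5  0.5 -1.6] w 0.022
hole [315.15136793 265.243895  ]
tip [315.56735375 273.50445153]
head [314.97006081 320.86630372]
315 265
190  10 10  9 10 10 10 10 10 10 10 10 10 10 10 10 10 10 10 10 10 10 10 10 10 10 10 10 10 10 10 10 10 10 10 10 10 10 10 10 10 10 10 10 10 10  9  9 10 10  9
194  10 10 10 10 10 10 10 10 10 10 10 10 10 10 10 10 10 10 10 10 10 10 10 10 10 10 10  9  9 10  9 10 10 10 10  9 10  9  9 10 10 10 10 10 10 10 10 10 10 10
198  10 10 10 10 10 10 10 10 10 10 10 10 10 10 10 10  9 10 10  9 10  9 10 10 10 10 10 10 10 10 10 10 10 10 10 10 10 10 10 10  9 10 10 10 10 10 10 10  9  9
202  10 10 10 10  9 10 10  9 
[... 3455 characters left out ...]
 8  8  8  8  8  7  7  7  8  7  7  8  8  7  7  8  8  5 12 14 14 13 13 12 12 15 16
294  18 18 18 18 16  8  8  8  8  8  8  1  2  8  8  8  8  8  7  8  8  8  7  8  8  8  7  8  8  8  7  8  8  8  8  8  8  8  7  8  5  2  4  8  8  8  8  8  8 15
298  18 18 18 18  9  8  8  8  8  8  5  2  2 12 12 13 12 12 12 12 12 12 12 12 12 12 12 12 12 12 12 12 12 12 12 12 12 12 12 12 12  1  1  8  8  8  8  8  8 12
302  10 11 11 11  8  8  8  8  8  8  3  2  1 17 17 17 17 17 17 17 17 17 17 17 17 17 17 17 17 17 17 17 17 17 17 17 17 17 17 17 17  2  2  6  8  8  8  8  8  8
306   2  2  2  8  8  8  8  8  8  8  2  2  1 17 17 18 17 17 17 17 17 17 17 17 17 17 17 17 17 17 17 17 17 17 17 17 17 17 17 17 17  2  2  2  8  8  8  8  8  8
```

```bash
python3 - <<'E'
from h import *
im,m=load("w10"); g=cv2.cvtColor(im,cv2.COLOR_BGR2GRAY)
print("     "+''.join(f"{u%100:3d}" for u in range(296,338)))
for r in range(248,292): print(r,''.join(f"{x//5:3d}" for x in g[r,296:338]))
E
```

```text
96 97 98 99  0  1  2  3  4  5  6  7  8  9 10 11 12 13 14 15 16 17 18 19 20 21 22 23 24 25 26 27 28 29 30 31 32 33 34 35 36 37
248  35 34 35 35 35 35 34 35 35 35 35 35 35 35 35 35 32 32 32 35 32 32 35 35 35 35 35 35 35 35 35 35 35 35 35 35 35 35 35 35 35 35
249  35 35 35 35 35 35 35 35 35 35 32 35 33 33 32 35 34 34 34 35 35 35 35 35 35 35 36 35 35 35 35 35 35 35 35 35 35 35 35 35 35 35
250  35 35 35 35 35 35 35 35 35 35 35 35 34 34 33 33 32 31 31 31 31 34 34 35 35 35 35 35 35 35 35 35 35 35 35 35 35 35 35 35 35 35
251  35 35 35 35 35 36 35 35 36 35 34 33 31 29 26 23 23 22 23 23 22 23 26 31 34 34 35 35 35 35 35 35 35 35 35 35 36 35 36 35 36 35
252  36 35 35 35 35 36 35 36 34 34 32 28 23 21 21 20 20 20 20 20 20 20 21 22 23 29 34 35 35 35 36 35 36 35 36 35 35 35 35 35 35 36
253  36 36 35 35 35 35 35 34 33 28 23 21 20 20 20 20 20 20 20 20 19 20 20 20 20 21 26 31 34 35 35 36 36 35 35 35 35 35 35 35 35 35
254  36 35 35 35 35 36 34 33 26 22 20 20 20 20 20 20 20 20 20 20 20 20 20 19 19 19 20 22 28 34 35 35 35 35 35 35 35 35 35 35 35 35
255  36 36 36 35 36 35 33 24 19 20 19 20 19 19 20 20 19 1
[... 4089 characters left out ...]
 15 16 16 15 15 15 16 15 15 16 17 35 35 35 35
287  35 36 35 35 35 35 20 19 19 18 18 18 17 18 17 17 17 17 17 17 16 16 16 15 15 16 16 16 15 16 15 15 15 16 15 16 16 15 35 35 35 35
288  24 24 24 24 25 24 17 16 17 16 16 16 16 16 16 16 16 16 16 15 15 15 16 15 15 16 16 15 15 15 15 15 16 15 16 16 16 15 24 25 24 24
289  17 16 16 16 16 17 15 15 15 16 16 16 16 16 15 15 16 16 16 15 15 16 15 16 15 15 15 16 16 16 15 16 15 16 16 15 16 15 16 17 17 17
290  16 16 16 16 15 16 16 15 16 16 16 16 16 15 16 16 15 16 16 16 16 16 15 16 16 15 15 15 15 15 16 16 15 15 16 15 16 16 16 16 16 15
291  16 16 16 15 15 16 15 15 16 16 15 16 16 16 16 16 16 16 15 15 15 16 16 16 16 16 15 16 15 16 16 16 16 16 16 16 16 16 16 16 16 16
```

```bash
python3 - <<'E'
from h import *
from scipy.optimize import least_squares
im,m=load("w10"); g=cv2.cvtColor(im,cv2.COLOR_BGR2GRAY)
print([int(x) for x in g[286:312,318]])
col=g[300:400,318];print([int(x) for x in g[318:372:1,318]])
def f(p,vb,vt,vr=None):
    x,y,z=p; P=lambda dx,dz:proj(m,np.array([x+dx,y,z+dz]))
    r=[P(-.012,-.0055)[1]-vb,P(-.012,.0055)[1]-vt,P(0,0)[0]-318.0]; return r
for vb,vt in((288.3,297.8),(288.3,297.3),(288.,298.3)):
    s=least_squares(f,[.528,.101,.19],args=(vb,vt),x_scale=.001); x,y,z=s.x
    print(vb,vt,s.x.round(4),"tip from head:",proj(m,np.array([x,y,z-.0515])).round(1),"axis at .125",proj(m,np.array([x,y,.125])).round(1))
h=onz(m,314.3,265.4,.125);print("hole",h)
# tip observation
for z in(.136,.137,.138,.139): print(z,onz(m,317.6,272.6,z).round(4), "d to hole", (h-onz(m,317.6,272.6,z))[:2].round(4))
E
```

```text
[78, 80, 80, 79, 79, 82, 79, 81, 80, 79, 82, 77, 126, 172, 176, 178, 178, 177, 177, 177, 179, 180, 181, 180, 180, 178]
[175, 176, 179, 179, 181, 181, 182, 181, 179, 178, 177, 178, 180, 181, 179, 179, 178, 178, 177, 177, 178, 178, 179, 179, 178, 176, 176, 177, 178, 179, 178, 178, 157, 97, 87, 86, 88, 109, 151, 176, 175, 176, 178, 179, 181, 180, 182, 183, 180, 178, 178, 176, 175, 177]
288.3 297.8 [0.5419 0.1027 0.1592] tip from head: [317.9 275.8] axis at .125 [317.9 286.9]
288.3 297.3 [0.546  0.1028 0.1501] tip from head: [317.9 276.3] axis at .125 [317.9 293.3]
288.0 298.3 [0.536  0.1026 0.1721] tip from head: [317.9 274.7] axis at .125 [317.9 277.6]
hole [0.52840762 0.10030951 0.125     ]
0.136 [0.5284 0.1022 0.136 ] d to hole [-0.     -0.0019]
0.137 [0.528  0.1022 0.137 ] d to hole [ 0.0004 -0.0019]
0.138 [0.5276 0.1022 0.138 ] d to hole [ 0.0008 -0.0019]
0.139 [0.5272 0.1022 0.139 ] d to hole [ 0.0012 -0.0019]
```

```bash
python3 -m jog '[[[0.0005,-0.0019,-0.004,0,0,0,255],[0.0005,-0.0019,-0.009,0,0,0,255],[0.0005,-0.0019,-0.009,0,0,0,255],[0.0005,-0.0019,-0.009,0,0,0,255]]]'
python3 snap.py w11
python3 - <<'E'
from h import *
im,m=load("w11"); g=cv2.cvtColor(im,cv2.COLOR_BGR2GRAY)
h=[.5284,.1003,.125]; u,v=proj(m,np.array(h)); print("hole pred",u,v)
a=int(u)-22
print("     "+''.join(f"{q%100:3d}" for q in range(a,a+44)))
for r in range(int(v)-18,int(v)+22): print(r,''.join(f"{x//5:3d}" for x in g[r,a:a+44]))
E
```

```text
clock: 20.75
eef_pos: [0.5286, 0.0994, 0.1828]
tool_rot: [-0.011, 1.0, -0.0, -0.001]
ft_force: [0.6, -0.1, -0.3]
grip_width: 0.0221
t 20.8 tcp [0.5289 0.0994 0.1831] q [-1.060e-02  9.999e-01 -0.000e+00 -3.000e-04] F [ 0.4  0.2 -1.8] w 0.0225
hole pred 318.70605811836543 268.50270307684445
      96 97 98 99  0  1  2  3  4  5  6  7  8  9 10 11 12 13 14 15 16 17 18 19 20 21 22 23 24 25 26 27 28 29 30 31 32 33 34 35 36 37 38 39
250  35 35 35 35 35 35 35 34 35 35 35 35 35 35 35 35 35 35 35 35 35 35 35 35 32 32 32 35 32 32 35 35 35 35 35 35 35 35 35 35 35 35 35 35
251  35 34 35 34 35 35 35 35 35 35 35 35 35 35 35 35 32 32 32 35 33 33 32 35 34 34 35 35 35 35 35 35 35 35 35 35 35 35 35 35 35 35 35 35
252  35 35 35 35 35 35 35 35 35 35 35 34 35 34 33 32 35 35 34 34 33 34 34 34 34 34 35 35 35 35 35 35 35 35 35 35 35 35 35 35 35 35 35 35
253  35 35 35 35 35 35 35 35 35 35 35 35 36 35 35 34 34 33 33 29 29 26 26 26 26 29 32 34 34 35 35 35 35 35 35 35 36 35 35 35 35 35 35 35
254  35 35 35 36 35 35 35 35 35 35 36 35 35 35 34 33 29 24 23 22 22 20 21 20 21 21 22 23 26 32 34 35 35 35 35 35 35 35 35 35
[... 4107 characters left out ...]
 35 35 35 35 35
285  35 35 35 35 35 35 25 20 18 18 18 18 17 18 18 17 17 17 17 17 16 16 16 16 16 16 16 16 16 16 15 15 15 16 16 16 16 21 35 35 35 35 36 35
286  35 35 35 35 35 35 21 19 19 18 18 18 18 18 17 18 17 17 17 17 16 16 16 16 16 15 15 15 16 16 15 16 16 16 16 15 16 17 35 35 35 35 35 35
287  35 35 35 35 35 35 21 19 19 18 18 18 18 17 18 17 17 17 17 17 16 16 16 16 16 16 16 15 15 16 16 15 16 16 15 15 15 16 35 35 35 35 35 35
288  24 25 24 24 25 24 18 17 16 16 16 16 16 17 16 16 16 15 16 16 15 15 16 15 15 15 16 15 15 15 15 15 15 15 16 15 15 15 24 25 25 25 25 25
289  16 16 16 17 16 17 16 16 16 15 16 15 16 16 15 15 15 15 16 16 16 16 15 16 16 15 16 15 16 16 16 16 16 15 16 16 15 15 17 17 17 17 17 17
```

```bash
python3 - <<'E'
from h import *
im,m=load("w11")
h=onz(m,318.4,268.0,.125);print("hole",h)
for z in(.1275,.1285,.1295): p=onz(m,317.6,272.6,z);print(z,p.round(4),"d",(h-p)[:2].round(4))
P=lambda x,z:proj(m,np.array([x,.0998,z]))
p=onz(m,317.6,272.6,.1285); print(proj(m,p-[.0067,0,0])[1],"tip near edge pred (obs 260.3)")
E
```

```text
hole [0.52810483 0.10012297 0.125     ]
0.1275 [0.5299 0.0997 0.1275] d [-0.0018  0.0004]
0.1285 [0.5295 0.0997 0.1285] d [-0.0014  0.0004]
0.1295 [0.5291 0.0997 0.1295] d [-0.001   0.0004]
261.10346892975014 tip near edge pred (obs 260.3)
```

```bash
python3 -m jog '[[[-0.0009,0.0004,0,0,0,0,255],[-0.0009,0.0004,0,0,0,0,255],[-0.0009,0.0004,-0.001,0,0,0,255],[-0.0009,0.0004,-0.002,0,0,0,255],[-0.0009,0.0004,-0.002,0,0,0,255]]]' | grep -E "eef|force"
for i in 1 2 3 4 5; do python3 -m jog '[[[0,0,-0.0005,0,0,0,255],[0,0,-0.001,0,0,0,255],[0,0,-0.001,0,0,0,255]]]' | grep -E "eef|force"; done
```

```text
eef_pos: [0.5281, 0.0997, 0.1811]
ft_force: [-0.6, 0.4, -1.3]
eef_pos: [0.5281, 0.0997, 0.1802]
ft_force: [-0.4, 0.4, -1.8]
eef_pos: [0.5281, 0.0997, 0.1792]
ft_force: [-0.1, 0.4, -0.9]
eef_pos: [0.5281, 0.0997, 0.1782]
ft_force: [0.9, -0.3, -2.0]
eef_pos: [0.528, 0.0998, 0.1771]
ft_force: [-0.4, 0.7, -2.1]
eef_pos: [0.528, 0.0997, 0.1762]
ft_force: [-0.3, 0.1, -1.2]
```

```bash
for i in 1 2 3 4 5 6 7 8; do python3 -m jog '[[[0,0,-0.0005,0,0,0,255],[0,0,-0.001,0,0,0,255],[0,0,-0.001,0,0,0,255]]]' | grep -E "eef|force"|tr '\n' ' '; echo; done
```

```text
eef_pos: [0.5281, 0.0997, 0.1752] ft_force: [-1.2, 0.1, -0.5] 
eef_pos: [0.5281, 0.0998, 0.1742] ft_force: [-1.4, 0.0, -0.7] 
eef_pos: [0.5281, 0.0997, 0.1732] ft_force: [-0.5, 0.8, -0.7] 
eef_pos: [0.5281, 0.0997, 0.1722] ft_force: [-0.7, 0.1, -0.9] 
eef_pos: [0.5282, 0.0997, 0.1712] ft_force: [-0.6, 0.7, -1.2] 
eef_pos: [0.5282, 0.0998, 0.1702] ft_force: [-2.2, 0.8, -0.1] 
eef_pos: [0.5281, 0.0997, 0.1692] ft_force: [-2.6, 0.9, -0.4] 
eef_pos: [0.5281, 0.0998, 0.1682] ft_force: [-1.6, -0.6, 0.2]
```

```bash
for i in 1 2 3 4 5 6; do python3 -m jog '[[[-0.0001,0,-0.0007,0,0,0,255],[-0.0001,0,-0.0015,0,0,0,255],[-0.0001,0,-0.0015,0,0,0,255]]]' | grep -E "eef|force"|tr '\n' ' '; echo; done
```

```text
eef_pos: [0.5281, 0.0997, 0.1666] ft_force: [-2.4, 0.4, -0.3] 
eef_pos: [0.528, 0.0997, 0.1651] ft_force: [-1.0, 0.6, -0.8] 
eef_pos: [0.528, 0.0997, 0.1636] ft_force: [-1.2, 0.7, -0.5] 
eef_pos: [0.5279, 0.0997, 0.1622] ft_force: [-0.2, 0.4, -0.8] 
eef_pos: [0.5278, 0.0997, 0.1606] ft_force: [-0.4, 0.1, -0.6] 
eef_pos: [0.5277, 0.0996, 0.1591] ft_force: [0.1, 0.5, -1.2]
```

```bash
for i in 1 2 3 4 5 6 7 8; do python3 -m jog '[[[0,0,-0.0005,0,0,0,255],[0,0,-0.001,0,0,0,255],[0,0,-0.001,0,0,0,255]]]' | grep -E "eef|force"|tr '\n' ' '; echo; done
```

```text
eef_pos: [0.5276, 0.0996, 0.1582] ft_force: [0.4, -0.1, -1.3] 
eef_pos: [0.5275, 0.0997, 0.1572] ft_force: [0.3, -0.4, -0.8] 
eef_pos: [0.5275, 0.0997, 0.1562] ft_force: [-0.4, 0.8, -0.5] 
eef_pos: [0.5275, 0.0997, 0.1552] ft_force: [-0.3, -0.0, -1.5] 
eef_pos: [0.5276, 0.0997, 0.1542] ft_force: [0.2, 0.4, -1.0] 
eef_pos: [0.5276, 0.0997, 0.1532] ft_force: [-0.2, -0.8, -0.9] 
eef_pos: [0.5275, 0.0997, 0.1522] ft_force: [0.1, 0.0, -1.1] 
eef_pos: [0.5275, 0.0997, 0.1512] ft_force: [1.1, -0.6, -2.1]
```

```bash
for i in 1 2 3 4 5; do python3 -m jog '[[[0,0,-0.001,0,0,0,255],[0,0,-0.002,0,0,0,255],[0,0,-0.003,0,0,0,255],[0,0,-0.003,0,0,0,255]]]' | grep -E "eef|force"|tr '\n' ' '; echo; done; for i in 1 2; do python3 -m jog '[[[0,0,-0.0005,0,0,0,255],[0,0,-0.0005,0,0,0,255],[0,0,-0.0005,0,0,0,255]]]' | grep -E "clock|eef|force"|tr '\n' ' '; echo; done
```

```text
eef_pos: [0.5274, 0.0997, 0.148] ft_force: [0.4, 0.5, -1.4] 
eef_pos: [0.5274, 0.0997, 0.145] ft_force: [-1.0, -0.6, -1.0] 
eef_pos: [0.5275, 0.0997, 0.142] ft_force: [0.1, -0.1, -1.0] 
eef_pos: [0.5274, 0.0997, 0.139] ft_force: [0.8, 0.9, -1.2] 
eef_pos: [0.5274, 0.0997, 0.136] ft_force: [0.5, 0.0, 0.3] 
clock: 29.88 eef_pos: [0.5276, 0.0997, 0.1358] ft_force: [0.1, 0.1, -0.8] 
clock: 30.13 eef_pos: [0.5276, 0.0997, 0.1353] ft_force: [0.6, 0.6, -0.8]
```

```bash
for i in 1 2 3 4; do python3 -m jog '[[[0,0,-0.0005,0,0,0,255],[0,0,-0.0005,0,0,0,255],[0,0,-0.0005,0,0,0,255]]]' | grep -E "eef|force"|tr '\n' ' '; echo; done
```

```text
eef_pos: [0.5276, 0.0997, 0.1348] ft_force: [0.5, -0.6, -0.2] 
eef_pos: [0.5277, 0.0997, 0.1344] ft_force: [-0.0, 0.4, -0.6] 
eef_pos: [0.5277, 0.0998, 0.1343] ft_force: [-1.4, 0.1, 3.5] 
eef_pos: [0.5277, 0.0997, 0.1343] ft_force: [-2.2, -0.0, 7.7]
```

Contact is at about the expected height (TCP ≈0.134), so the head is home. I'll back off slightly, release and lift.

```bash
python3 -m jog '[[[0,0,0.0007,0,0,0,255],[0,0,0.0007,0,0,0,255],[0,0,0.0007,0,0,0,180],[0,0,0.0007,0,0,0,120],[0,0,0.0007,0,0,0,60],[0,0,0.0007,0,0,0,0],[0,0,0.0007,0,0,0,0],[0,0,0.0007,0,0,0,0]]]'
python3 -m jog '[[[0,0,0.005,0,0,0,0],[0,0,0.02,0,0,0,0],[0,0,0.045,0,0,0,0],[0,0,0.075,0,0,0,0],[0,0,0.1,0,0,0,0],[0,0,0.1,0,0,0,0],[0,0,0.1,0,0,0,0],[0,0,0.1,0,0,0,0]]]'
python3 snap.py w12
python3 - <<'E'
from h import *
im,m=load("w12"); g=cv2.cvtColor(im,cv2.COLOR_BGR2GRAY)
for nm,P in(("head top",[.5279,.1,.136]),("ear top",[.5279,.1,.125])): print(nm,proj(m,np.array(P)))
u,v=proj(m,np.array([.5279,.1,.136])).astype(int)
for r in range(v-40,v+40,2): print(r,''.join(f"{x//10:3d}" for x in g[r,u-40:u+42:2]))
cv2.imwrite("pics/s12.png",bot.camera("scene"));cv2.imwrite("pics/t12.png",bot.camera("top"))
E
```

```text
clock: 31.8
eef_pos: [0.5276, 0.0997, 0.1339]
tool_rot: [-0.011, 1.0, -0.0, -0.0]
ft_force: [0.3, -0.6, -0.6]
grip_width: 0.0834
clock: 32.47
eef_pos: [0.5273, 0.0997, 0.2337]
tool_rot: [-0.011, 1.0, -0.0, -0.0]
ft_force: [-0.5, 0.1, 0.3]
grip_width: 0.0855
t 32.52 tcp [0.5269 0.0996 0.233 ] q [-1.060e-02  9.999e-01 -2.000e-04 -1.000e-03] F [-0.9 -0.3 -0.4] w 0.0855
head top [317.60473818 247.59705059]
ear top [317.59546806 242.64376221]
207   9  9  9  9  9  9  9  9  9  9  9  9  9  9  9  9  8  8  7  7  7  7  7  7  7  7  7 12 12 15 16 16 16 16 16  9  9  9  9  9  9
209   9  9  9  9  9  9  9  9  8  8  7  7  7  7  7  7  7  7  7  7  9 11 15 16 16 16 16 16 17 16 16 16 16 16 16  9  9  9  9  9  9
211   9  9  9  9  7  7  7  7  7  7  7  7  7  9 11 16 16 16 16 16 16 16 16 16 16 16 16 16 16 16 16 15 16 16 16  9  9  9  9  9  9
213   8  8  7  7  7  7  9 12 14 15 16 16 16 16 16 16 16 17 16 16 16 16 16 16 15 13 11 10  9  8  7  7 16 16 16 10  9  9  9  9  9
215   7 11 12 16 16 16 17 17 16 16 16 16 16 16 16 17 16 15 13 11 10  8  8  7  7  7  7  7  9 11 15 16 16 16 16 10  9  9  9  9  9
217  16 16 16 16 1
[... 3761 characters left out ...]
 16 16 16 16 16 16 16 16 16 16 16 16 17 16 16 16 17 16 14 15
277  14 14 14 14 14 14 14 14 14 16 16 16 16 16 16 16 16 16 16 16 16 17 16 16 16 16 16 16 17 16 16 17 17 17 16 16 17 17 17 15 15
279  14 14 15 14 14 14 14 14 14 16 16 16 16 16 16 16 16 16 16 16 16 17 16 16 16 17 17 17 16 16 16 16 17 17 16 16 17 17 17 15 15
281  15 14 15 14 14 14 14 14 14 16 16 16 16 16 16 17 17 17 17 17 17 17 17 17 17 17 17 17 17 17 16 16 16 17 17 16 17 17 17 15 15
283  14 15 14 14 14 14 14 14 14 16 17 17 17 17 17 17 17 17 17 17 17 17 17 16 17 17 17 17 16 16 16 17 16 17 17 16 17 17 17 16 15
285  15 15 14 14 14 14 14 14 14 15 16 17 17 16 17 17 17 17 17 17 17 17 17 16 16 16 17 17 16 17 16 17 16 17 17 16 16 17 17 16 15
```

```bash
python3 - <<'E'
from h import *
im,m=load("w12"); g=cv2.cvtColor(im,cv2.COLOR_BGR2GRAY).astype(float)
for u in(306,318,330): print(u,[int(q) for q in g[225:236,u]])
for r in(238,246): print(r,[int(q) for q in g[r,294:306]],[int(q) for q in g[r,328:342]])
# width of top face and depth of side face, head home (.125-.136) vs 3 mm high
for dz in(0,.003,.01):
    a=proj(m,np.array([.5279-.012,.1-.012,.136+dz]));b=proj(m,np.array([.5279-.012,.1+.012,.136+dz]));c=proj(m,np.array([.5279-.012,.1,.125+dz]))
    print(dz,"top edge",a.round(1),b.round(1),"bottom",c.round(1))
# scene: hover vs now, tail and saddle unchanged?
s7,s12=[cv2.cvtColor(cv2.imread(f"pics/{n}.png"),cv2.COLOR_BGR2GRAY).astype(float) for n in("s7","s12")]
d=np.abs(s7-s12)[195:245,185:262]; ys,xs=np.where(d>25); print("changed px near tail/saddle",len(ys), (xs.min()+185,xs.max()+185,ys.min()+195,ys.max()+195) if len(ys) else "")
ms=model("scene"); 
x=np.array([-.1599,.9871,0]);h=np.array([.5281,.1002,.1085])
print("scene proj: hole",proj(ms,h),"tail",proj(ms,h-.3*x),"head top",proj(ms,h+[0,0,.0275]))
hsv=cv2.cvtColor(cv2.imread("pics/s12.png"),cv2.COLOR_BGR2HSV)
for k in(-.30,-.29,-.28,-.27,-.2,-.18,-.16):
    p=proj(ms,h+k*x);u=int(round(p[0]));v=int(round(p[1]));c=hsv[v-12:v+13,u,1];i=np.where(c<75)[0]+v-12
    print(k,p.round(1),"grey rows",i.min() if len(i) else None,i.max() if len(i) else None)
E
```

```text
306 [170, 168, 167, 100, 75, 74, 74, 159, 169, 167, 166]
318 [166, 164, 164, 99, 74, 75, 75, 159, 168, 168, 166]
330 [165, 164, 165, 102, 75, 78, 70, 157, 168, 167, 166]
238 [168, 168, 169, 167, 167, 140, 178, 172, 173, 171, 173, 171] [172, 171, 171, 171, 171, 172, 170, 162, 139, 166, 167, 169, 169, 168]
246 [171, 172, 173, 173, 172, 172, 175, 171, 168, 171, 171, 168] [168, 168, 169, 169, 170, 170, 171, 171, 138, 167, 168, 169, 170, 168]
0 top edge [299.6 229.7] [336.5 230.4] bottom [318.  225.8]
0.003 top edge [299.3 230.9] [336.7 231.7] bottom [318.  226.9]
0.01 top edge [298.8 233.9] [337.2 234.7] bottom [318.  229.6]
changed px near tail/saddle 0 
scene proj: hole [352.7194317  266.59640584] tail [225.24271057 224.11871873] head top [353.39641212 258.04089874]
-0.3 [225.2 224.1] grey rows 221 229
-0.29 [229.2 225.5] grey rows 222 230
-0.28 [233.3 226.8] grey rows 224 232
-0.27 [237.3 228.1] grey rows 225 233
-0.2 [266.  237.7] grey rows 235 250
-0.18 [274.4 240.5] grey rows 237 252
-0.16 [282.8 243.3] grey rows 240 255
```

```bash
python3 -c "
from workcell import bot; print(bot.get_obs()['clock']); print(bot.job_done())"
```

```text
32.6167
the job is handed in; nothing more can be done
None
```

I coupled the rod to the crank, put the square-headed pin fully home and handed the job in at 32.6 s. The hand-in gives no verdict, so success rests on the checks below.

**What I did:** I gripped the rod near its centre of mass, laid it in the saddle and slid the yoke over the crank at about mid-gap. Then I trimmed the two holes to within about 1 mm and let go. I lowered the pin in small steps through the upper ear, crank and lower ear. Wrist forces stayed under about 3 N until the head met the yoke at about 8 N, and then I released and lifted clear.

**Last checks that agreed:**
- **Pin head:** it is 36.9 px wide in the wrist view, and 36.9 px was predicted for a seated head.
- **Seating height:** the tool met the yoke 9.3 mm above its surface. That is the same height at which it met the timber block when I picked the pin up with its head resting there.
- **Rod:** the tail and saddle area in the scene view did not change between releasing the rod and seating the pin. The other two bolts were not touched, though I took no final picture of the block.

**Checks that disagreed:**
- **Scene camera:** it reads about 2 mm low, so the rod tail shows 1 px below its prediction.
- **Wrist camera:** it puts the seated head about 2 px (roughly 1 mm) off its predicted position, which I took as camera bias.
- **Pin offset:** two hover looks at the pin over the hole differed by 1–2 mm along world x. I trusted the closer one, and the pin then went in without resistance.

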